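# Hang the wash basket on the drip hook under the shelf

## Task

Hang the wire wash basket, with the rinsed fossil still in it, by its bail on the hook under the rack's shelf, so that the hook sits in the raised crook at the middle of the bail and the basket hangs level and still. Feel for the hook and let it gently take the weight while you still hold the bail, never dropping the basket onto it or forcing it; then let go. Do not bump the rack, and leave the other things where they are.

Things in the scene. Friction and masses are not known exactly. Their poses are not given: they have to be found in the camera images.
- bail (a point): Stiff upright steel bail of the wire basket, fixed to it, 8 mm round bar in the basket's y-z plane. Point: bar centre at the middle of the raised crook, 162 mm above the underside; z up. Crook top spans |y| < 9 mm, then steps down 12 mm to level lengths from |y| = 18 to 60 mm, where legs go down. Grip a level length near y = +-39 mm, leaving the crook free. Same both ways round.
- basket_center (a point): Centre, half-way up, of the steel wire wash basket: 92 (x) x 124 (y) x 52 mm high, open top, standing on the table, 0.17 to 0.34 kg plus the 0.05 kg fossil in it. Axes as the bail's.
- rack: Fixed rack of dark blue-grey steel with one grid shelf. Origin on the table below the hook's seat; x points into the rack, away from its open front; y along the shelf. The hook, 8 mm bar at y = 0, slopes down from the rear channel to its seat at x = 0, then turns up to a tip at x = -22 mm whose top is 22 mm above the seat's upper face. Nothing else lies ahead of x = 65 mm under the shelf.
- slot_mid (a point): Middle of the slot in the rack's aluminium channel, on its front face, 235 mm above the table. The hook is clamped stiffly anywhere in the slot: the seat's upper face is at 185 to 215 mm above the table, not reported, so lower the bail until it is felt. Once hung, the bail point is 4 mm above that face.
- shelf_edge (a point): Middle of the shelf's lower front edge, 390 mm above the table. The shelf, an open grid of bars, is 300 mm wide, 22 mm thick, and this edge stands 30 mm in front of the hook's seat (x = -30 mm), so a hand holding the bail there must lean back out of the open front by 30 to 45 degrees from vertical.
- fossil_center (a point): The rinsed fossil in the basket, a brown lump 44 mm wide and 26 mm high; the point is its centre. It is loose.
- tub: Bystander: loose white round plastic tub without a handle, rim diameter 84 mm, 85 mm high, origin at the centre of its underside. It stands on the side of the table where the basket does not.
- brush: Bystander: loose hand brush, 160 mm long, lying flat on the table along its own x, in front of the rack.
- ammonite: Bystander: loose pale disc-shaped fossil, 96 mm across, 30 mm high, on a fixed white foam slab (260 x 200 x 35 mm) at the left; origin at the centre of its underside.
There are look-alikes about, which are no part of the job. Of the things like the part that bears bail, leave any that is blue; of the rest the larger one is meant.

How it is judged:
On the way, in this order (a step that is already met when the one before it is completed fails the run):
1. the basket is lifted off the table by hand (height (world z) of bail above 0.192 m and contact force between the fingers and basket above 1 N), for 0.2 s.
2. the hook carries weight under the bail, at seat height, while the fingers still hold it (contact force between basket and rack above 0.7 N and contact force between the fingers and basket above 1 N and x of bail in the frame of rack between -0.018 and 0.03 m and y of bail in the frame of rack between -0.02 and 0.02 m and height (world z) of bail below 0.228 m), for 0.1 s.
At the end, for the whole second after the job is handed in: The basket hangs on the hook: bail point within 15 mm of the hook sideways and 18 mm of the seat fore and aft, 182 to 228 mm above the table; the rack bears its weight; it leans under 0.2 rad, moves under 50 mm/s; the fossil is in it (x of bail in the frame of rack between -0.018 and 0.018 m and y of bail in the frame of rack between -0.015 and 0.015 m and height (world z) of bail between 0.182 and 0.228 m and contact force between basket and rack above 0.7 N and angle between bail's own z axis and vertical below 0.2 rad and linear speed of basket below 0.05 m/s and distance between fossil_center and bail below 0.165 m and z of fossil_center in the frame of bail below -0.1 m); the robot touches nothing.
It fails at once if the basket is forced against or dropped on the rack (over 45 N) (contact force between basket and rack above 45 N).
It fails at once if the arm bumps the rack (over 20 N) (contact force between any of the arm, the fingers and rack above 20 N).
It fails at once if the fossil is spilled (distance between fossil_center and bail above 0.185 m).
It fails at once if a bystander is moved more than 30 mm (distance of any of tub, brush, ammonite from where it was at the start of the episode above 0.03 m).
It also fails if it takes over 61 s, if anything falls off the work surface, if the arm or the gripper's body presses on something with over 40 N, if the wrist force passes 120 N, or if a joint passes its speed limit or range.

## Robot

A 6-joint arm with a two-finger parallel gripper is mounted at the origin on the work surface. World frame = base frame: x ahead of the robot, y to its left, z up, the work surface at z = 0. Lengths are in m, angles in rad, forces in N, time in s.
With the tool pointing down it reaches from about 0.425 to 0.95 m from the base axis. Payload 3.5 kg.
Tool frame: the origin (TCP) lies on the mounting face of the last link; the fingertips stand 173 mm ahead of it and the grasp point (between the pads) lies 155 mm ahead of it; z points along the fingers, x is the direction in which the jaws open and shut, and the axes are right-handed (so a half turn about z gives the same grasp; the last joint's range is limited). The gripper opens to 85 mm and grips with 20 to 120 N. Pads are 22 mm wide; open, the fingers measure 114 mm over their backs; the gripper's body (76 mm by 85 mm) begins 54 mm behind the grasp point. The pads swing forward as they close: fully open they stand 13 mm farther back than shut.
Start: joints at [-1.459, 0.286, 1.577, -0, 1.279, -0.15], TCP at [0.175, -0.652, 0.405] pointing down, gripper open.
Joint ranges: [-2.77, 2.77], [-0.9, 2.22], [0.21, 2.48], [-1.53, 4.67], [0.24, 2.81], [-2.84, 2.84]. Speed limits (rad/s): [2.79, 2.79, 3.14, 3.14, 3.14, 3.14].

## Interface

Orientations are given as a unit quaternion [x, y, z, w].
In Python, from plant import get_state, read_camera, sign_off gives the robot as it stands.
- The arm moves only by the shell command python3 -m jog 'ROWS' [FORCE]. ROWS is JSON, a list of rows, each an object of numbers: "grip": the closure, from 0 (fully open) to 1 (shut); "x", "y", "z": the shift along the tool's x, y, z in mm; "rx", "ry", "rz": the turn, a rotation vector about the tool's x, y, z in degrees. A call has 1 to 8 rows; each row shifts and turns the commanded pose from where the row before left it, along the tool's axes as they then stand; what a row does not reach is not made up. A row lasts 1/12 s, in which the tool goes at most 41.7 mm and 7.16 degrees, less where a joint would pass 70% of its speed; a pose out of reach is approached as far as the arm can. A call with a gripper value outside its range is refused whole. The fingers move at their own pace and stop on an object; FORCE is the grip in N (left out, the last holds). Time passes only in rows, so rows that do not move let the fingers close. It gives the time, the measured TCP pose, the force and the opening at its end, in the units of the state.
- get_state(): the state, without advancing time (a new reading comes with each control period).
- read_camera(name): name is "scene" or "top" or "wrist"; returns a dict with "frame" (480x640x3 uint8, red, green, blue), "intrinsics" (3x3 intrinsics, pixels), "R" (3x3) and "t" (3): a world point X has camera coordinates R X + t. Camera axes: x right, y down, z forward; pixel columns grow to the right and rows downward; lengths in m; the calibration is good to about 2 mm. The wrist camera is an equidistant fisheye: a pixel r from the principal point sees the ray r / f radians off the axis. A picture is of the moment at which its call begins. There is no depth.
- sign_off(): hands the job in, once; it reports no verdict.
The state is a dict: "time": time; "qpos": joint angles; "dq": joint speeds; "joint_efforts": joint torques, N m; "eef_pos": TCP position; "tcp_rot": TCP orientation; "contact_force": force on the tool from outside, world axes, zero at the start; "wrist_torque": the same for the moment, N m; "opening": opening from 0.0 (shut) to 1.0 (fully open).
Only numpy, scipy, OpenCV 4.12 (cv2) and the standard library are available. Lean on these libraries where they do the work, as an engineer would, in place of code of your own. Each camera call takes 0.05 s, during which the arm holds its last target.

## Working session

There is one attempt and no reset: what is moved stays moved. The work goes in short steps, Python scripts to look and compute and a shell command to move; the robot and the scene stay as the last step left them, time stands still between calls to the robot, and variables do not carry over. Pictures are saved under pics/ and viewed, and the job is handed in when it is done.

```bash
mkdir -p pics; ls
cat > h.py <<'E'
import numpy as np, cv2, json
from plant import get_state, read_camera
def snap(n,f):
    c=read_camera(n); cv2.imwrite('pics/'+f,c['frame'][:,:,::-1]); 
    np.savez('pics/'+f[:-4]+'.npz',**{k:np.array(v) for k,v in c.items()}); return c
E
python3 - <<'E'
from h import *
for n in ['scene','top','wrist']:
    c=snap(n,n+'0.png'); print(n,np.round(c['intrinsics'],1).tolist(),np.round(c['R'],3).tolist(),np.round(c['t'],3).tolist())
print(get_state())
E
```

```text
pics
scene [[542.0, 0.0, 312.3], [0.0, 542.0, 231.6], [0.0, 0.0, 1.0]] [[-0.974, 0.227, 0.005], [0.185, 0.807, -0.561], [-0.132, -0.545, -0.828]] [0.488, -0.05, 1.584]
top [[533.5, 0.0, 330.9], [0.0, 533.5, 229.8], [0.0, 0.0, 1.0]] [[0.003, -1.0, 0.018], [-0.985, -0.006, -0.171], [0.171, -0.017, -0.985]] [0.082, 0.57, 1.462]
wrist [[371.6, 0.0, 318.6], [0.0, 371.6, 233.2], [0.0, 0.0, 1.0]] [[0.259, -0.966, -0.002], [-0.918, -0.247, 0.31], [-0.3, -0.079, -0.951]] [-0.674, -0.041, 0.381]
{'time': 0.15, 'qpos': array([-1.45901453e+00,  2.87028554e-01,  1.57785798e+00,  9.20293492e-06,
        1.27855195e+00, -1.49982359e-01]), 'dq': array([-0.00111859, -0.00190627, -0.00273511,  0.00191891,  0.00073355,
       -0.00077817]), 'joint_efforts': array([-2.68303131e-05, -4.06605470e+01, -2.93140787e+01, -1.54104769e-04,
        3.95639756e-03, -1.33654634e-07]), 'eef_pos': array([ 0.1746992 , -0.65180434,  0.403611  ]), 'tcp_rot': array([ 7.93341468e-01, -6.08776202e-01, -6.36842033e-04, -6.67998838e-04]), 'contact_force': array([-0.52817781, -0.72752687,  0.43127165]), 'wrist_torque': array([ 0.02901659, -0.07680166, -0.01086497]), 'opening': 0.9949807111260226}
```

View pics/scene0.png

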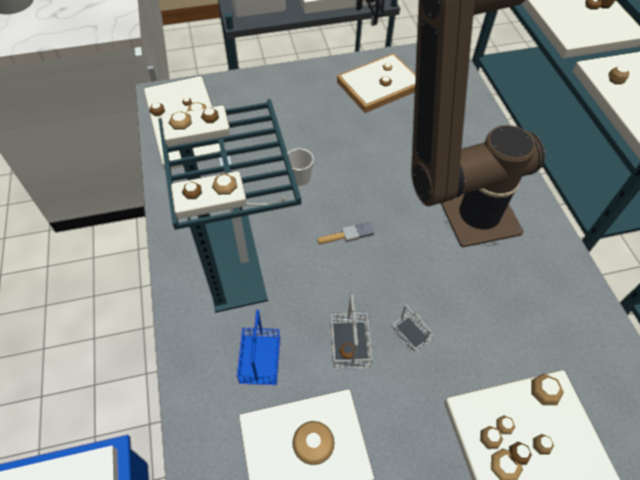

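View pics/top0.png

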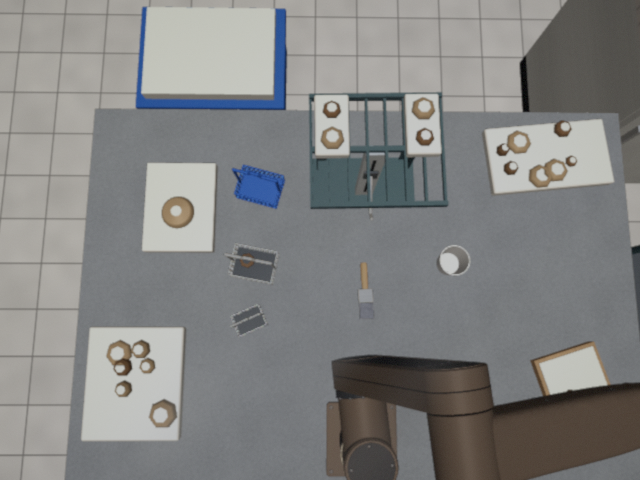

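View pics/wrist0.png

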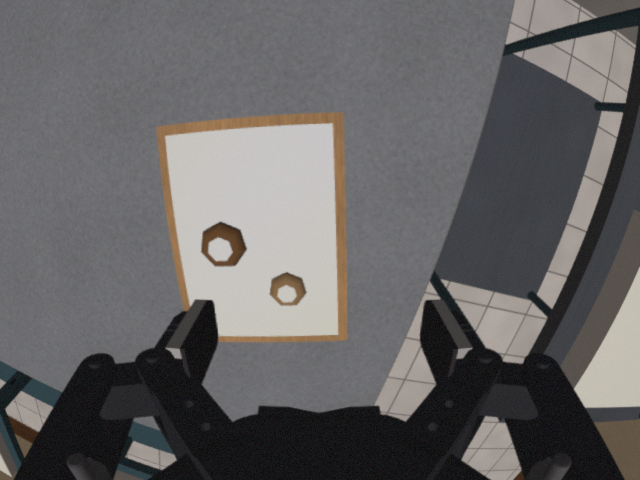

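Candidates in the top view: the blue basket (260,187), which is excluded; the larger grey basket (253,263) with a brown lump in it; and the smaller grey basket (249,320). I choose the larger grey one. In the scene view it is at (350,340).

Run:
```python
import cv2,numpy as np
a=cv2.imread('pics/top0.png')[230:350,210:310]; b=cv2.imread('pics/scene0.png')[285:385,310:440]
cv2.imwrite('pics/crop_t.png',cv2.resize(a,None,fx=5,fy=5,interpolation=cv2.INTER_CUBIC))
cv2.imwrite('pics/crop_s.png',cv2.resize(b,None,fx=6,fy=6,interpolation=cv2.INTER_CUBIC))
c=cv2.imread('pics/top0.png')[85:225,300:455]
cv2.imwrite('pics/crop_r.png',cv2.resize(c,None,fx=4,fy=4,interpolation=cv2.INTER_CUBIC))
c=cv2.imread('pics/scene0.png')[90:315,145:315]
cv2.imwrite('pics/crop_rs.png',cv2.resize(c,None,fx=2.6,fy=2.6,interpolation=cv2.INTER_CUBIC))
```

```text
(no output)
```

View pics/crop_t.png

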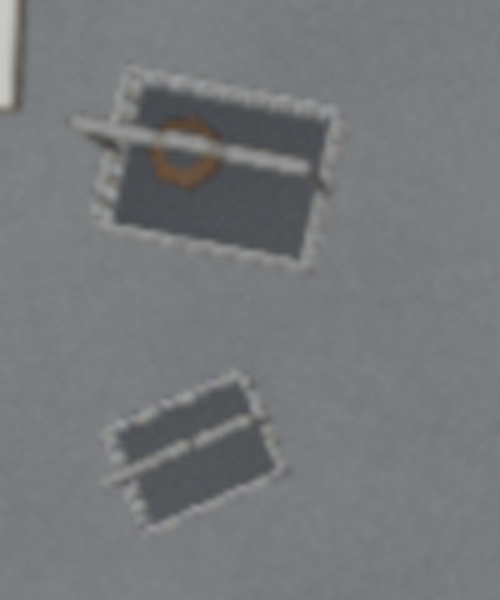

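View pics/crop_s.png

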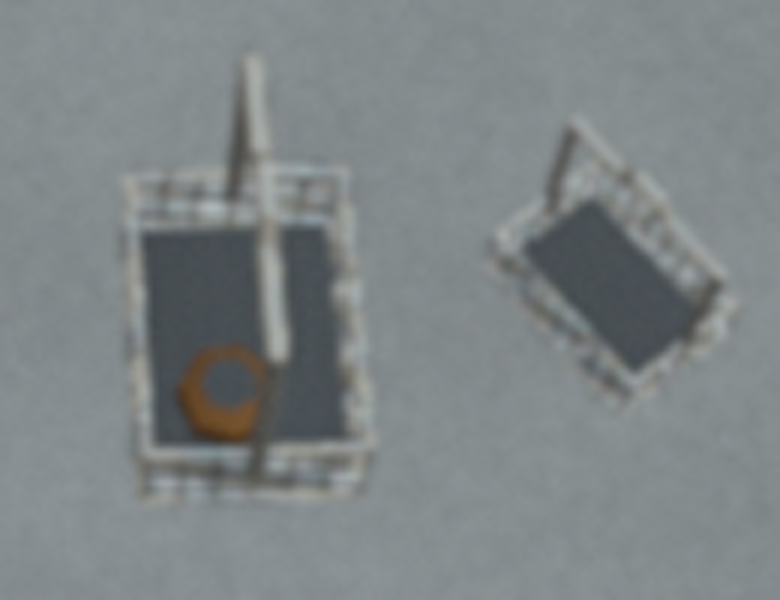

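View pics/crop_r.png

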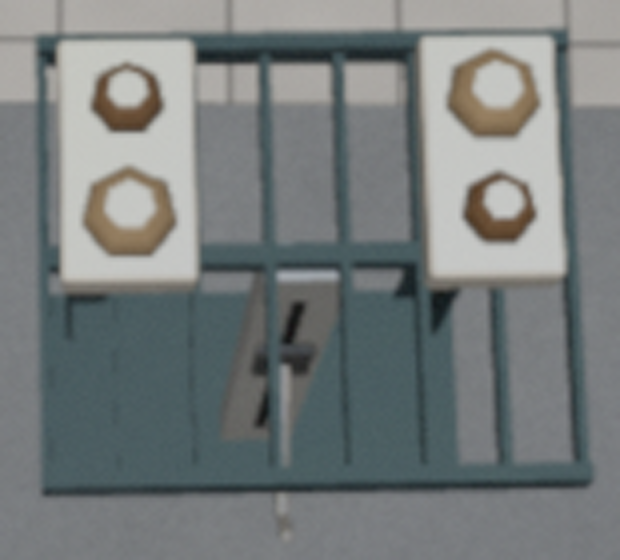

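View pics/crop_rs.png

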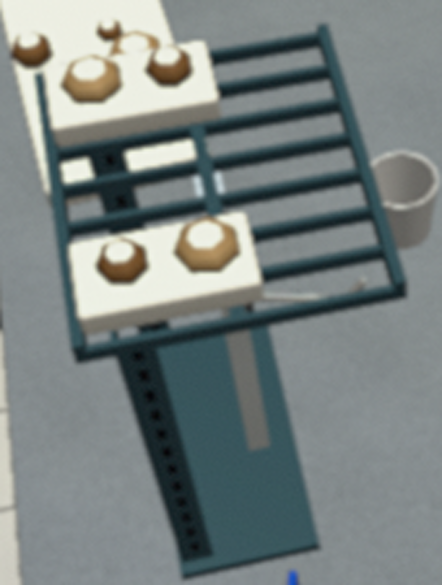

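```bash
cat >> h.py <<'E'
def load(f): return np.load('pics/'+f+'.npz')
def ray(c,p,z):
    K,R,t=c['intrinsics'],c['R'],c['t']; C=-R.T@t
    d=R.T@np.linalg.inv(K)@np.array([p[0],p[1],1.]); s=(z-C[2])/d[2]; return C+s*d
def proj(c,X):
    q=c['intrinsics']@(c['R']@np.array(X)+c['t']); return q[:2]/q[2]
E
python3 - <<'E'
from h import *
np.set_printoptions(precision=4,suppress=True)
t=load('top0');s=load('scene0')
T=lambda p:(p[0]/5+210-.4,p[1]/5+230-.4)
S=lambda p:(p[0]/6+310-.4,p[1]/6+285-.4)
print('bail ends top',ray(t,T((75,122)),.15),ray(t,T((312,168)),.15))
print('bail ends scene',ray(s,S((250,60)),.15),ray(s,S((280,358)),.15))
q=[ray(t,T(p),.052) for p in [(130,70),(338,108),(308,268),(100,225)]];print(np.array(q),np.mean(q,0))
q=[ray(s,S(p),.052) for p in [(128,178),(346,172),(373,445),(145,452)]];print(np.array(q),np.mean(q,0))
Rr=lambda p:(p[0]/4+300-.4,p[1]/4+85-.4)
print('shelf front top',ray(t,Rr((45,492)),.39),ray(t,Rr((590,484)),.39),)
print('shelf back',ray(t,Rr((40,38)),.412),ray(t,Rr((566,32)),.412))
for z in(.2,.22): print('tip',ray(t,Rr((284,530)),z))
Rs=lambda p:(p[0]/2.6+145-.4,p[1]/2.6+90-.4)
print('scene shelf front',ray(s,Rs((80,360)),.39),ray(s,Rs((405,294)),.39),ray(s,Rs((324,28)),.412))
for z in(.2,.22): print('tip',ray(s,Rs((362,285)),z))
E
```

```text
bail ends top [0.4858 0.3635 0.15  ] [0.4623 0.2396 0.15  ]
bail ends scene [0.4642 0.2421 0.15  ] [0.4862 0.3632 0.15  ]
[[0.5278 0.3517 0.052 ]
 [0.5069 0.2349 0.052 ]
 [0.4174 0.2497 0.052 ]
 [0.4408 0.3654 0.052 ]] [0.4732 0.3004 0.052 ]
[[0.5082 0.2358 0.052 ]
 [0.4195 0.2534 0.052 ]
 [0.4424 0.3692 0.052 ]
 [0.5308 0.3517 0.052 ]] [0.4752 0.3025 0.052 ]
shelf front top [0.559  0.1348 0.39  ] [ 0.5656 -0.1659  0.39  ]
shelf back [0.8139 0.1395 0.412 ] [ 0.8207 -0.156   0.412 ]
tip [ 0.5765 -0.0142  0.2   ]
tip [ 0.5725 -0.0123  0.22  ]
scene shelf front [0.8147 0.1372 0.39  ] [0.5584 0.1309 0.39  ] [ 0.5682 -0.1588  0.412 ]
tip [ 0.5679 -0.0302  0.2   ]
tip [ 0.5702 -0.015   0.22  ]
```

Choice confirmed in the crops: the larger grey basket holds the brown fossil, near its +y end, with its bail above it at top px (225,254)–(272,263). The rack's front edge is at top px (311,208)–(447,206) and the hook tip at (371,217).

```bash
cat >> h.py <<'E'
from scipy.spatial.transform import Rotation as Ro, Slerp
def pose(): s=get_state(); return np.array(s['eef_pos']),Ro.from_quat(s['tcp_rot'])
def tool(yaw,tilt): # x axis horizontal heading yaw(deg), leaned back by tilt
    return Ro.from_euler('z',yaw,degrees=True)*Ro.from_euler('x',180,degrees=True)*Ro.from_euler('y',tilt,degrees=True)
GP=np.array([0,0,.155])
def tcp_for(g,Rt): return np.array(g)-Rt.apply(GP)
def plan(p,R,tp,tR,n=None):
    d=np.linalg.norm(tp-p)*1000; a=np.degrees((R.inv()*tR).magnitude())
    n=n or int(np.ceil(max(d/38,a/6.8,1)))
    sl=Slerp([0,1],Ro.concatenate([R,tR])); out=[]
    for k in range(1,n+1):
        q=p*0+(P0:=p) if False else None
    cp,cR=p.copy(),R
    for k in range(1,n+1):
        wp=p+(tp-p)*k/n; wR=sl([k/n])[0]
        s=np.round(cR.inv().apply(wp-cp)*1000); r=np.round((cR.inv()*wR).as_rotvec(degrees=True),1)
        cp=cp+cR.apply(s/1000); cR=cR*Ro.from_rotvec(r,degrees=True)
        out.append(dict(zip(['x','y','z','rx','ry','rz'],[*map(int,s),*r.tolist()])))
    for i in range(0,n,8): print(json.dumps([{k:v for k,v in o.items() if v} for o in out[i:i+8]]))
    return cp,cR
BAIL=np.array([.4746,.302]); BYAW=-10.6
SEAT=np.array([.592,-.0150]); RYAW=1.2
E
sed -i '/P0:=p/d;/for k in range(1,n+1):$/{N;}' h.py
python3 - <<'E'
import re
s=open('h.py').read()
s=s.replace("    for k in range(1,n+1):\n    cp,cR","    cp,cR")
open('h.py','w').write(s)
E
python3 - <<'E'
from h import *
np.set_printoptions(precision=4,suppress=True)
p,R=pose()
by=Ro.from_euler('z',BYAW,degrees=True).apply([0,1,0])
g=np.array([*BAIL,.150])+.039*by
Rt=tool(BYAW,38); print('grasp',g,'tcp',tcp_for(g,Rt), Rt.as_matrix())
pre=tcp_for(g,Rt)-Rt.apply([0,0,.08])
print('pre',pre)
sR=Slerp([0,1],Ro.concatenate([R,tool(BYAW,0)]))
for tp,tR in [([.31,-.36,.42],R),([.44,-.05,.42],sR([.5])[0]),([.36,.29,.42],tool(BYAW,0)),(pre,Rt)]:
    p,R=plan(p,R,np.array(tp),tR); print(p)
E
```

```text
grasp [0.4818 0.3403 0.15  ] tcp [0.388  0.3579 0.2721] [[ 0.7746 -0.184   0.6052]
 [-0.145  -0.9829 -0.1133]
 [ 0.6157  0.     -0.788 ]]
pre [0.3396 0.3669 0.3352]
[{"x": -27, "y": -23, "z": -2}, {"x": -28, "y": -23, "z": -2}, {"x": -27, "y": -23, "z": -1}, {"x": -28, "y": -23, "z": -2}, {"x": -27, "y": -23, "z": -2}, {"x": -28, "y": -22, "z": -2}, {"x": -27, "y": -23, "z": -1}, {"x": -27, "y": -23, "z": -2}]
[{"x": -28, "y": -23, "z": -2}]
[ 0.3098 -0.3599  0.4201]
[{"x": -30, "y": -23, "rz": -3.6}, {"x": -28, "y": -25, "rz": -3.6}, {"x": -26, "y": -26, "rz": -3.5}, {"x": -25, "y": -28, "rz": -3.6}, {"x": -23, "y": -29, "rz": -3.6}, {"x": -21, "y": -31, "rz": -3.6}, {"x": -19, "y": -32, "z": 1, "rz": -3.5}, {"x": -17, "y": -34, "rz": -3.6}]
[{"x": -15, "y": -34, "rz": -3.6}]
[ 0.4401 -0.0497  0.4197]
[{"x": -29, "y": -19, "rz": -3.2}, {"x": -28, "y": -22, "rz": -3.2}, {"x": -26, "y": -22, "rz": -3.3}, {"x": -26, "y": -24, "rz": -3.2}, {"x": -24, "y": -26, "rz": -3.2}, {"x": -22, "y": -26, "rx": -0.1, "rz": -3.2}, {"x": -21, "y": -28, "rz": -3.2}, {"x": -19, "y": -29, "rz": -3.3}]
[{"x": -18, "y": -31, "rz": -3.2}, {"x": -16, "y": -31, "ry": 0.1, "rz": -3.2}]
[0.3597 0.2905 0.4201]
[{"x": -6, "y": -12, "z": 14, "ry": 6.3}, {"x": -7, "y": -12, "z": 14, "ry": 6.4}, {"x": -8, "y": -12, "z": 12, "ry": 6.3}, {"x": -10, "y": -12, "z": 12, "ry": 6.3}, {"x": -12, "y": -12, "z": 10, "ry": 6.3}, {"x": -12, "y": -11, "z": 9, "ry": 6.4}]
[0.3392 0.3665 0.3352]
```

```bash
python3 -m jog '[{"grip":0,"x":-27,"y":-23,"z":-2},{"x":-28,"y":-23,"z":-2},{"x":-27,"y":-23,"z":-2},{"x":-28,"y":-23,"z":-2},{"x":-27,"y":-23,"z":-2},{"x":-28,"y":-23,"z":-2},{"x":-27,"y":-23,"z":-2},{"x":-28,"y":-23,"z":-2}]' 60
python3 -m jog '[{"x":-28,"y":-23},{"x":-30,"y":-23,"rz":-3.6},{"x":-28,"y":-25,"rz":-3.6},{"x":-26,"y":-26,"rz":-3.6},{"x":-25,"y":-28,"rz":-3.6},{"x":-23,"y":-29,"rz":-3.6},{"x":-21,"y":-31,"rz":-3.6},{"x":-19,"y":-32,"rz":-3.6}]'
python3 -m jog '[{"x":-17,"y":-34,"rz":-3.6},{"x":-15,"y":-34,"rz":-3.6},{"x":-29,"y":-19,"rz":-3.2},{"x":-28,"y":-22,"rz":-3.2},{"x":-26,"y":-22,"rz":-3.2},{"x":-26,"y":-24,"rz":-3.2},{"x":-24,"y":-26,"rz":-3.2},{"x":-22,"y":-26,"rz":-3.2}]'
python3 -m jog '[{"x":-21,"y":-28,"rz":-3.2},{"x":-19,"y":-29,"rz":-3.2},{"x":-18,"y":-31,"rz":-3.2},{"x":-16,"y":-31,"rz":-3.2},{},{}]'
python3 - <<'E'
from h import *
p,R=pose(); print(p,R.as_matrix().round(3),get_state()['qpos'].round(2))
by=Ro.from_euler('z',BYAW,degrees=True).apply([0,1,0])
g=np.array([*BAIL,.150])+.039*by
Rt=tool(BYAW,38); pre=tcp_for(g,Rt)-Rt.apply([0,0,.08])
p,R=plan(p,R,pre,Rt)
E
```

```text
[ 0.1746992  -0.65180434  0.403611  ] [[ 0.259 -0.966 -0.   ]
 [-0.966 -0.259  0.002]
 [-0.002 -0.    -1.   ]] [-1.46  0.29  1.58  0.    1.28 -0.15]
[{"x": -34, "y": -15, "z": 3, "rx": 0.8, "ry": 1.2, "rz": -2.2}, {"x": -33, "y": -16, "z": 2, "rx": 0.7, "ry": 1.2, "rz": -2.2}, {"x": -32, "y": -18, "z": 1, "rx": 0.8, "ry": 1.2, "rz": -2.2}, {"x": -32, "y": -19, "z": 1, "rx": 0.7, "ry": 1.2, "rz": -2.3}, {"x": -31, "y": -20, "z": 1, "rx": 0.8, "ry": 1.3, "rz": -2.2}, {"x": -30, "y": -21, "rx": 0.8, "ry": 1.2, "rz": -2.2}, {"x": -30, "y": -22, "rx": 0.7, "ry": 1.2, "rz": -2.2}, {"x": -28, "y": -24, "rx": 0.8, "ry": 1.2, "rz": -2.2}]
[{"x": -28, "y": -24, "z": -1, "rx": 0.7, "ry": 1.2, "rz": -2.2}, {"x": -26, "y": -26, "z": -1, "rx": 0.8, "ry": 1.2, "rz": -2.2}, {"x": -26, "y": -27, "z": -1, "rx": 0.7, "ry": 1.2, "rz": -2.2}, {"x": -24, "y": -27, "z": -1, "rx": 0.8, "ry": 1.2, "rz": -2.3}, {"x": -24, "y": -29, "z": -1, "rx": 0.8, "ry": 1.3, "rz": -2.2}, {"x": -22, "y": -29, "z": -2, "rx": 0.7, "ry": 1.2, "rz": -2.2}, {"x": -21, "y": -31, "z": -1, "rx": 0.8, "ry": 1.2, "rz": -2.2}, {"x": 
[... 178 characters left out ...]
rz": -2.2}, {"x": -16, "y": -34, "z": -1, "rx": 0.7, "ry": 1.2, "rz": -2.2}, {"x": -14, "y": -33, "z": -1, "rx": 0.8, "ry": 1.2, "rz": -2.3}, {"x": -14, "y": -35, "z": -1, "rx": 0.7, "ry": 1.3, "rz": -2.2}, {"x": -12, "y": -35, "z": -1, "rx": 0.8, "ry": 1.2, "rz": -2.2}, {"x": -10, "y": -35, "z": -1, "rx": 0.8, "ry": 1.2, "rz": -2.2}, {"x": -9, "y": -36, "rx": 0.7, "ry": 1.2, "rz": -2.2}]
[{"x": -8, "y": -36, "z": -1, "rx": 0.8, "ry": 1.2, "rz": -2.2}, {"x": -7, "y": -36, "z": 1, "rx": 0.7, "ry": 1.2, "rz": -2.2}, {"x": -5, "y": -37, "rx": 0.8, "ry": 1.2, "rz": -2.2}, {"x": -3, "y": -37, "z": 1, "rx": 0.8, "ry": 1.2, "rz": -2.3}]$[0]: bad value
$[0]: bad value
$[0]: bad value
$[0]: bad value
```

```bash
python3 -m jog '[{"grip":0,"x":-27,"y":-23,"z":-2,"rx":0,"ry":0,"rz":0}]' 60; python3 -m jog '[{"grip":0,"x":-28,"y":-23,"z":-2}]'; python3 -m jog --help
```

```text
time: 0.23
eef_pos: [0.1877, -0.6225, 0.4047]
tcp_rot: [0.792, -0.61, -0.001, 0.0]
contact_force: [-0.2, 0.9, 0.6]
opening: 1.002$[0]: bad value
invalid input: not JSON, or not a number
```

```bash
python3 -m jog '[{"grip":0,"x":-28,"y":-23,"z":-2,"rx":0,"ry":0,"rz":0},{"grip":0,"x":-27,"y":-23,"z":-2,"rx":0,"ry":0,"rz":0},{"grip":0,"x":-28,"y":-23,"z":-2,"rx":0,"ry":0,"rz":0},{"grip":0,"x":-27,"y":-23,"z":-2,"rx":0,"ry":0,"rz":0},{"grip":0,"x":-28,"y":-23,"z":-2,"rx":0,"ry":0,"rz":0},{"grip":0,"x":-27,"y":-23,"z":-2,"rx":0,"ry":0,"rz":0},{"grip":0,"x":-28,"y":-23,"z":-2,"rx":0,"ry":0,"rz":0},{"grip":0,"x":-28,"y":-23,"z":0,"rx":0,"ry":0,"rz":0}]' 60
python3 -m jog '[{"grip":0,"x":-30,"y":-23,"z":0,"rx":0,"ry":0,"rz":-3.6},{"grip":0,"x":-28,"y":-25,"z":0,"rx":0,"ry":0,"rz":-3.6},{"grip":0,"x":-26,"y":-26,"z":0,"rx":0,"ry":0,"rz":-3.6},{"grip":0,"x":-25,"y":-28,"z":0,"rx":0,"ry":0,"rz":-3.6},{"grip":0,"x":-23,"y":-29,"z":0,"rx":0,"ry":0,"rz":-3.6},{"grip":0,"x":-21,"y":-31,"z":0,"rx":0,"ry":0,"rz":-3.6},{"grip":0,"x":-19,"y":-32,"z":0,"rx":0,"ry":0,"rz":-3.6},{"grip":0,"x":-17,"y":-34,"z":0,"rx":0,"ry":0,"rz":-3.6}]'
```

```text
time: 0.9
eef_pos: [0.3108, -0.3572, 0.4209]
tcp_rot: [0.793, -0.609, 0.0, 0.0]
contact_force: [1.2, -0.4, 0.5]
opening: 1.0
time: 1.57
eef_pos: [0.4262, -0.0809, 0.4207]
tcp_rot: [0.92, -0.391, 0.0, 0.0]
contact_force: [0.7, -0.3, 0.0]
opening: 1.003
```

```bash
python3 -m jog '[{"grip":0,"x":-15,"y":-34,"z":0,"rx":0,"ry":0,"rz":-3.6},{"grip":0,"x":-29,"y":-19,"z":0,"rx":0,"ry":0,"rz":-3.2},{"grip":0,"x":-28,"y":-22,"z":0,"rx":0,"ry":0,"rz":-3.2},{"grip":0,"x":-26,"y":-22,"z":0,"rx":0,"ry":0,"rz":-3.2},{"grip":0,"x":-26,"y":-24,"z":0,"rx":0,"ry":0,"rz":-3.2},{"grip":0,"x":-24,"y":-26,"z":0,"rx":0,"ry":0,"rz":-3.2},{"grip":0,"x":-22,"y":-26,"z":0,"rx":0,"ry":0,"rz":-3.2},{"grip":0,"x":-21,"y":-28,"z":0,"rx":0,"ry":0,"rz":-3.2}]'
python3 -m jog '[{"grip":0,"x":-19,"y":-29,"z":0,"rx":0,"ry":0,"rz":-3.2},{"grip":0,"x":-18,"y":-31,"z":0,"rx":0,"ry":0,"rz":-3.2},{"grip":0,"x":-16,"y":-31,"z":0,"rx":0,"ry":0,"rz":-3.2},{"grip":0,"x":0,"y":0,"z":0,"rx":0,"ry":0,"rz":0},{"grip":0,"x":0,"y":0,"z":0,"rx":0,"ry":0,"rz":0}]'
python3 - <<'E'
from h import *
p,R=pose(); print(p,R.as_matrix().round(3),get_state()['qpos'].round(2))
c=snap('wrist','wrist1.png')
by=Ro.from_euler('z',BYAW,degrees=True).apply([0,1,0])
g=np.array([*BAIL,.150])+.039*by
Rt=tool(BYAW,38); pre=tcp_for(g,Rt)-Rt.apply([0,0,.08])
p,R=plan(p,R,pre,Rt)
E
```

```text
time: 2.23
eef_pos: [0.3823, 0.1905, 0.4207]
tcp_rot: [0.985, -0.174, 0.0, -0.0]
contact_force: [0.4, 0.1, -0.2]
opening: 0.999
time: 2.65
eef_pos: [0.3584, 0.2929, 0.4203]
tcp_rot: [0.996, -0.091, -0.0, 0.0]
contact_force: [0.1, 0.2, -0.4]
opening: 0.995
[0.35840896 0.29293115 0.42030653] [[ 0.984 -0.18  -0.001]
 [-0.18  -0.984 -0.001]
 [-0.001  0.001 -1.   ]] [ 0.47 -0.21  2.06 -0.    1.29  0.65]
[{"x": -5, "y": -12, "z": 14, "ry": 6.3}, {"x": -7, "y": -11, "z": 14, "ry": 6.4, "rz": 0.1}, {"x": -8, "y": -12, "z": 12, "ry": 6.3}, {"x": -10, "y": -11, "z": 12, "ry": 6.4}, {"x": -11, "y": -12, "z": 10, "ry": 6.3, "rz": 0.1}, {"x": -12, "y": -11, "z": 10, "ry": 6.3}]
```

```bash
python3 -m jog '[{"grip":0,"x":-5,"y":-12,"z":14,"rx":0,"ry":6.3,"rz":0},{"grip":0,"x":-7,"y":-11,"z":14,"rx":0,"ry":6.4,"rz":0},{"grip":0,"x":-8,"y":-12,"z":12,"rx":0,"ry":6.3,"rz":0},{"grip":0,"x":-10,"y":-11,"z":12,"rx":0,"ry":6.4,"rz":0.1},{"grip":0,"x":-11,"y":-12,"z":10,"rx":0,"ry":6.3,"rz":0.1},{"grip":0,"x":-12,"y":-11,"z":10,"rx":0,"ry":6.3,"rz":0},{"grip":0,"x":0,"y":0,"z":0,"rx":0,"ry":0,"rz":0},{"grip":0,"x":0,"y":0,"z":0,"rx":0,"ry":0,"rz":0}]'
python3 - <<'E'
from h import *
p,R=pose(); print(p,R.as_matrix().round(3),get_state()['qpos'].round(2))
for n in ['wrist','scene','top']: snap(n,n+'2.png')
by=Ro.from_euler('z',BYAW,degrees=True).apply([0,1,0])
g=np.array([*BAIL,.150])+.039*by
Rt=tool(BYAW,38); pre=tcp_for(g,Rt)
p,R=plan(p,R,pre,Rt,4)
E
```

```text
time: 3.37
eef_pos: [0.3409, 0.3643, 0.3343]
tcp_rot: [0.942, -0.089, 0.322, 0.031]
contact_force: [-0.0, 0.6, -0.1]
opening: 0.999
[0.34087077 0.36432923 0.33426253] [[ 0.777 -0.188  0.601]
 [-0.148 -0.982 -0.117]
 [ 0.612  0.002 -0.791]] [ 0.69 -0.07  2.13 -0.74  0.77  1.34]
[{"y": -1, "z": 20, "rx": 0.1, "ry": 0.1}, {"z": 19, "rz": -0.1}, {"y": -1, "z": 20, "rx": 0.1, "ry": 0.1}, {"x": -1, "y": -1, "z": 19}]
```

View pics/wrist2.png

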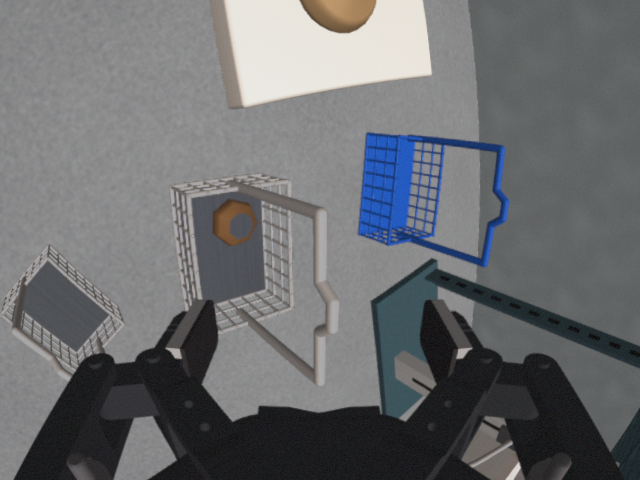

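View pics/scene2.png

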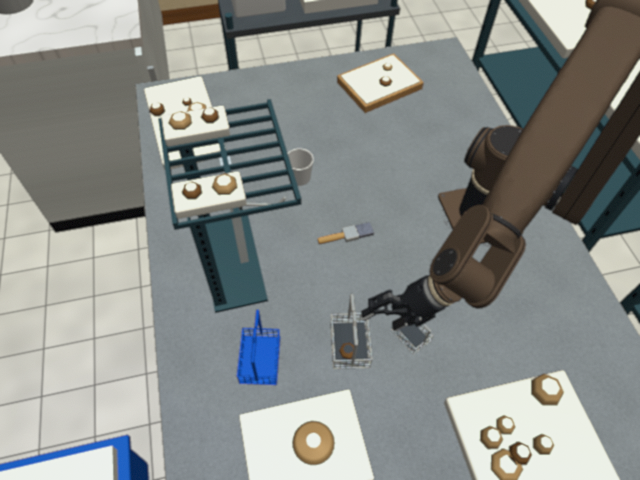

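```bash
cat >> h.py <<'E'
def fproj(c,X):
    K=c['intrinsics'];q=c['R']@np.array(X)+c['t']; r=np.hypot(q[0],q[1]); th=np.arctan2(r,q[2])
    return np.array([K[0,2],K[1,2]])+K[0,0]*th*q[:2]/r
E
python3 - <<'E'
from h import *
np.set_printoptions(precision=1,suppress=True)
c=load('wrist2')
Rb=Ro.from_euler('z',BYAW,degrees=True)
for l in [(0,60,150),(0,39,150),(0,18,150),(0,0,162),(0,-18,150),(0,-60,150)]:
    print(l,fproj(c,np.array([*BAIL,0])+Rb.apply(np.array(l)/1000)))
p,R=pose()
for d in (.155,.235): print('tool axis',d,fproj(c,p+R.apply([0,0,d])))
E
```

```text
(0, 60, 150) [317.2 214.2]
(0, 39, 150) [317.3 248.9]
(0, 18, 150) [317.4 281.4]
(0, 0, 162) [329.7 314.9]
(0, -18, 150) [317.6 331.1]
(0, -60, 150) [317.8 379.8]
tool axis 0.155 [323.3 326. ]
tool axis 0.235 [322.3 252.2]
```

The prediction matches the wrist image: bail ends at (320,212) and (320,382), crook at (332,310). The tool axis meets the level length at (322,252). Advancing and closing.

```bash
python3 -m jog '[{"grip":0,"x":0,"y":-1,"z":20,"rx":0.1,"ry":0.1,"rz":0},{"grip":0,"x":0,"y":0,"z":20,"rx":0,"ry":0,"rz":0},{"grip":0,"x":0,"y":-1,"z":19,"rx":0.1,"ry":0,"rz":0},{"grip":0,"x":0,"y":0,"z":19,"rx":0,"ry":0,"rz":0},{"grip":0,"x":0,"y":0,"z":0,"rx":0,"ry":0,"rz":0},{"grip":0,"x":0,"y":0,"z":0,"rx":0,"ry":0,"rz":0}]' 60
python3 - <<'E'
from h import *
np.set_printoptions(precision=4,suppress=True)
p,R=pose(); print(p,p+R.apply(GP)); snap('wrist','wrist3.png')
E
```

```text
time: 4.02
eef_pos: [0.3893, 0.3577, 0.2744]
tcp_rot: [0.941, -0.09, 0.325, 0.029]
contact_force: [-0.2, -0.2, 0.9]
opening: 0.999
[0.3893 0.3577 0.2744] [0.4833 0.3403 0.1524]
```

View pics/wrist3.png

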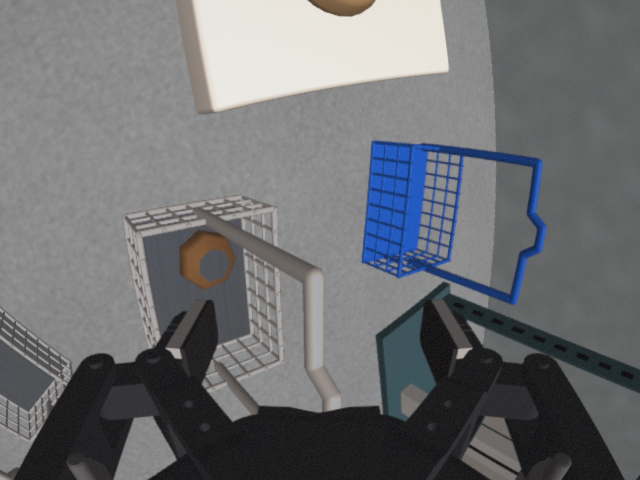

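```bash
python3 -m jog '[{"grip":0,"x":-3,"y":0,"z":0,"rx":0,"ry":0,"rz":0},{"grip":0.5,"x":0,"y":0,"z":0,"rx":0,"ry":0,"rz":0},{"grip":0.8,"x":0,"y":0,"z":0,"rx":0,"ry":0,"rz":0},{"grip":1,"x":0,"y":0,"z":0,"rx":0,"ry":0,"rz":0},{"grip":1,"x":0,"y":0,"z":0,"rx":0,"ry":0,"rz":0},{"grip":1,"x":0,"y":0,"z":0,"rx":0,"ry":0,"rz":0},{"grip":1,"x":0,"y":0,"z":0,"rx":0,"ry":0,"rz":0},{"grip":1,"x":0,"y":0,"z":0,"rx":0,"ry":0,"rz":0}]' 60
python3 -m jog '[{"grip":1,"x":0,"y":0,"z":0,"rx":0,"ry":0,"rz":0},{"grip":1,"x":0,"y":0,"z":0,"rx":0,"ry":0,"rz":0},{"grip":1,"x":0,"y":0,"z":0,"rx":0,"ry":0,"rz":0},{"grip":1,"x":0,"y":0,"z":0,"rx":0,"ry":0,"rz":0}]' 60
python3 - <<'E'
from h import *
np.set_printoptions(precision=4,suppress=True)
p,R=pose(); print(p,p+R.apply(GP)); snap('wrist','wrist4.png')
p,R=plan(p,R,p+[0,0,.015],R,4)
p,R=plan(p,R,p+[0,0,.08],R,6)
E
```

```text
time: 4.73
eef_pos: [0.3868, 0.3593, 0.2735]
tcp_rot: [0.941, -0.088, 0.326, 0.027]
contact_force: [0.7, 2.2, 1.1]
opening: 0.068
time: 5.07
eef_pos: [0.3867, 0.3595, 0.2733]
tcp_rot: [0.941, -0.088, 0.326, 0.027]
contact_force: [2.3, 2.8, 3.8]
opening: 0.067
[0.3867 0.3595 0.2733] [0.4812 0.3427 0.1515]
[{"x": 2, "z": -3}, {"x": 3, "z": -3}, {"x": 2, "z": -3}, {"x": 2, "z": -3}]
[{"x": 8, "z": -10}, {"x": 8, "z": -11}, {"x": 9, "z": -10}, {"x": 8, "z": -11}, {"x": 8, "z": -10}, {"x": 8, "y": -1, "z": -11}]
```

View pics/wrist4.png

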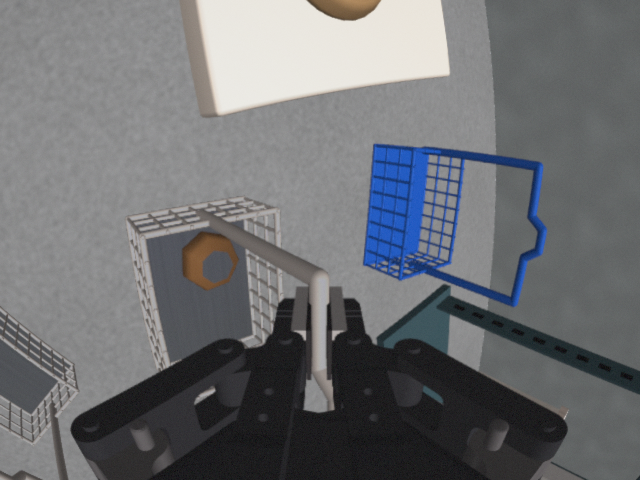

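The bar is held between the pads at (319,310), clear of the crook. Lifting gently.

```bash
python3 -m jog '[{"grip":1,"x":2,"y":0,"z":-3,"rx":0,"ry":0,"rz":0},{"grip":1,"x":3,"y":0,"z":-3,"rx":0,"ry":0,"rz":0},{"grip":1,"x":5,"y":0,"z":-6,"rx":0,"ry":0,"rz":0},{"grip":1,"x":8,"y":0,"z":-10,"rx":0,"ry":0,"rz":0},{"grip":1,"x":8,"y":0,"z":-10,"rx":0,"ry":0,"rz":0},{"grip":1,"x":8,"y":0,"z":-10,"rx":0,"ry":0,"rz":0},{"grip":1,"x":8,"y":0,"z":-10,"rx":0,"ry":0,"rz":0},{"grip":1,"x":8,"y":0,"z":-10,"rx":0,"ry":0,"rz":0}]' 70
python3 -m jog '[{"grip":1,"x":6,"y":0,"z":-8,"rx":0,"ry":0,"rz":0},{"grip":1,"x":4,"y":0,"z":-5,"rx":0,"ry":0,"rz":0},{"grip":1,"x":0,"y":0,"z":0,"rx":0,"ry":0,"rz":0},{"grip":1,"x":0,"y":0,"z":0,"rx":0,"ry":0,"rz":0},{"grip":1,"x":0,"y":0,"z":0,"rx":0,"ry":0,"rz":0},{"grip":1,"x":0,"y":0,"z":0,"rx":0,"ry":0,"rz":0}]' 70
python3 - <<'E'
from h import *
np.set_printoptions(precision=4,suppress=True)
p,R=pose(); print(p,p+R.apply(GP))
for n in ['wrist','scene','top']: snap(n,n+'5.png')
a=cv2.imread('pics/scene5.png')[240:400,270:480]; b=cv2.imread('pics/top5.png')[200:320,190:350]
cv2.imwrite('pics/c5.png',np.hstack([cv2.resize(a,(400,305)),cv2.resize(b,(400,305))]))
E
```

```text
time: 5.78
eef_pos: [0.3865, 0.3578, 0.3512]
tcp_rot: [0.942, -0.089, 0.323, 0.03]
contact_force: [0.5, -0.0, -2.6]
opening: 0.064
time: 6.28
eef_pos: [0.3867, 0.3581, 0.3669]
tcp_rot: [0.941, -0.088, 0.324, 0.029]
contact_force: [0.8, -0.3, -2.8]
opening: 0.06
[0.3867 0.3581 0.3669] [0.4806 0.3408 0.2448]
```

View pics/wrist5.png

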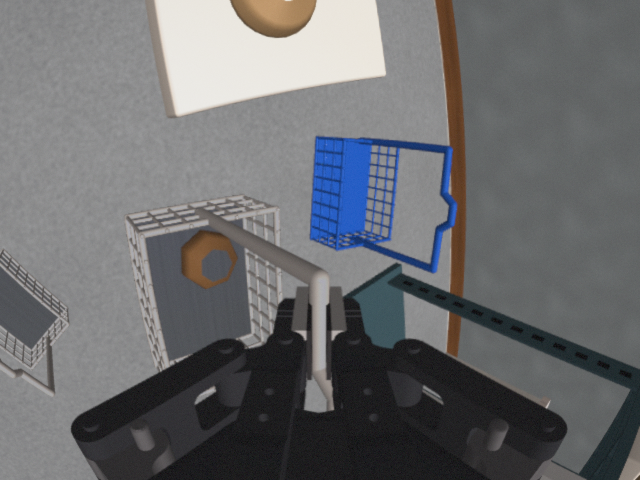

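View pics/c5.png

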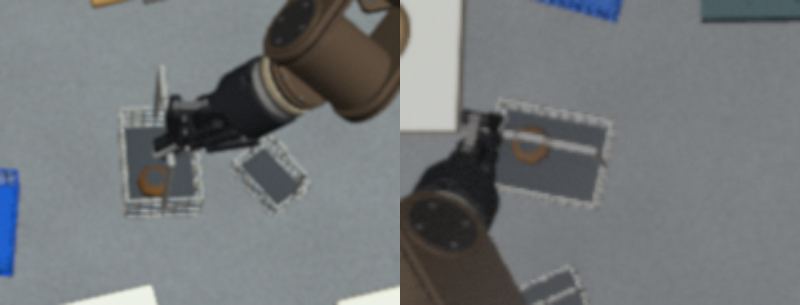

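Run:
```python
from h import *
np.set_printoptions(precision=4,suppress=True)
p,R=pose()
Rr=Ro.from_euler('z',RYAW,degrees=True)
bail=np.array([*SEAT,0])+Rr.apply([-.06,0,0]); g=bail+Rr.apply([-.001,.0412,0]); g[2]=.2455
Rt=tool(RYAW,38); tp=tcp_for(g,Rt); print(g,tp)
plan(p,R,tp,Rt,24)
```

```text
[0.5302 0.0249 0.2455] [0.4347 0.0229 0.3676]
[{"x": 4, "y": 13, "z": 3, "rx": 0.3, "rz": -0.4}, {"x": 3, "y": 14, "z": 2, "rx": 0.3, "rz": -0.4}, {"x": 4, "y": 13, "z": 3, "rx": 0.3, "rz": -0.4}, {"x": 3, "y": 14, "z": 3, "rx": 0.3, "rz": -0.4}, {"x": 3, "y": 13, "z": 2, "rx": 0.3, "rz": -0.4}, {"x": 3, "y": 14, "z": 2, "rx": 0.3, "rz": -0.4}, {"x": 3, "y": 13, "z": 3, "rx": 0.3, "rz": -0.4}, {"x": 3, "y": 14, "z": 2, "rx": 0.3, "rz": -0.4}]
[{"x": 3, "y": 14, "z": 2, "rx": 0.3, "rz": -0.3}, {"x": 3, "y": 13, "z": 2, "rx": 0.3, "rz": -0.4}, {"x": 3, "y": 14, "z": 2, "rx": 0.3, "rz": -0.4}, {"x": 2, "y": 14, "z": 2, "rx": 0.3, "rz": -0.4}, {"x": 3, "y": 13, "z": 2, "rx": 0.3, "rz": -0.4}, {"x": 2, "y": 14, "z": 2, "rx": 0.3, "rz": -0.4}, {"x": 2, "y": 14, "z": 2, "rx": 0.3, "rz": -0.4}, {"x": 3, "y": 14, "z": 2, "rx": 0.3, "rz": -0.4}]
[{"x": 2, "y": 14, "z": 1, "rx": 0.3, "rz": -0.4}, {"x": 2, "y": 14, "z": 2, "rx": 0.3, "rz": -0.4}, {"x": 2, "y": 14, "z": 1, "rx": 0.3, "rz": -0.4}, {"x": 1, "y": 13, "z": 2, "rx": 0.3, "rz": -0.4}, {"x": 2, "y": 14, "z": 1, "rx": 0.3, "ry": -0.1, "rz": -0.4}, {"x": 2, "y": 14, "z": 1, "rx": 0.3, "rz": -0.4}, {"x": 1, "y": 14, "z": 1, "rx": 0.3, "rz": -0.4}, {"x": 2, "y": 14, "z": 2, "rx": 0.3, "rz": -0.4}]
```

```bash
python3 -m jog '[{"grip":1,"x":2,"y":6,"z":1,"rx":0.2,"ry":0,"rz":-0.2},{"grip":1,"x":4,"y":14,"z":3,"rx":0.3,"ry":0,"rz":-0.4},{"grip":1,"x":4,"y":14,"z":3,"rx":0.3,"ry":0,"rz":-0.4},{"grip":1,"x":3,"y":14,"z":3,"rx":0.3,"ry":0,"rz":-0.4},{"grip":1,"x":3,"y":14,"z":2,"rx":0.3,"ry":0,"rz":-0.4},{"grip":1,"x":3,"y":14,"z":2,"rx":0.3,"ry":0,"rz":-0.4},{"grip":1,"x":3,"y":14,"z":3,"rx":0.3,"ry":0,"rz":-0.4},{"grip":1,"x":3,"y":14,"z":2,"rx":0.3,"ry":0,"rz":-0.4}]' 70
python3 -m jog '[{"grip":1,"x":3,"y":14,"z":2,"rx":0.3,"ry":0,"rz":-0.4},{"grip":1,"x":3,"y":14,"z":2,"rx":0.3,"ry":0,"rz":-0.4},{"grip":1,"x":3,"y":14,"z":2,"rx":0.3,"ry":0,"rz":-0.4},{"grip":1,"x":2,"y":14,"z":2,"rx":0.3,"ry":0,"rz":-0.4},{"grip":1,"x":3,"y":14,"z":2,"rx":0.3,"ry":0,"rz":-0.4},{"grip":1,"x":2,"y":14,"z":2,"rx":0.3,"ry":0,"rz":-0.4},{"grip":1,"x":2,"y":14,"z":2,"rx":0.3,"ry":0,"rz":-0.4},{"grip":1,"x":2,"y":14,"z":2,"rx":0.3,"ry":0,"rz":-0.4}]' 70
python3 -m jog '[{"grip":1,"x":2,"y":14,"z":2,"rx":0.3,"ry":0,"rz":-0.4},{"grip":1,"x":2,"y":14,"z":2,"rx":0.3,"ry":0,"rz":-0.4},{"grip":1,"x":2,"y":14,"z":1,"rx":0.3,"ry":0,"rz":-0.4},{"grip":1,"x":1,"y":14,"z":1,"rx":0.3,"ry":0,"rz":-0.4},{"grip":1,"x":2,"y":14,"z":1,"rx":0.3,"ry":0,"rz":-0.4},{"grip":1,"x":2,"y":12,"z":1,"rx":0.3,"ry":0,"rz":-0.4},{"grip":1,"x":1,"y":8,"z":1,"rx":0.3,"ry":0,"rz":-0.4},{"grip":1,"x":1,"y":5,"z":1,"rx":0.3,"ry":0,"rz":-0.4}]' 70
python3 -m jog '[{"grip":1,"x":0,"y":0,"z":0,"rx":0,"ry":0,"rz":0},{"grip":1,"x":0,"y":0,"z":0,"rx":0,"ry":0,"rz":0},{"grip":1,"x":0,"y":0,"z":0,"rx":0,"ry":0,"rz":0}]' 70
python3 - <<'E'
from h import *
np.set_printoptions(precision=4,suppress=True)
p,R=pose(); g=p+R.apply(GP);print(p,g,R.as_matrix())
Rr=Ro.from_euler('z',RYAW,degrees=True)
b=g+Rr.apply([.001,-.0412,.0105]); print('bail in rack',Rr.inv().apply(b-[*SEAT,0]), get_state()['qpos'])
for n in ['wrist','scene','top']: snap(n,n+'6.png')
a=cv2.imread('pics/scene6.png')[100:330,150:400]; b=cv2.imread('pics/top6.png')[90:320,290:480]
cv2.imwrite('pics/c6.png',np.hstack([cv2.resize(a,(435,400)),cv2.resize(b,(330,400))]))
E
```

```text
time: 7.1
eef_pos: [0.4017, 0.2496, 0.368]
tcp_rot: [0.944, -0.057, 0.326, 0.018]
contact_force: [0.3, 1.8, -3.5]
opening: 0.06
time: 7.77
eef_pos: [0.417, 0.1358, 0.3675]
tcp_rot: [0.945, -0.024, 0.326, 0.008]
contact_force: [-1.0, -0.2, -2.4]
opening: 0.066
time: 8.43
eef_pos: [0.4311, 0.0403, 0.3676]
tcp_rot: [0.945, 0.009, 0.326, -0.003]
contact_force: [-0.5, -0.8, -2.7]
opening: 0.058
time: 8.68
eef_pos: [0.4311, 0.0415, 0.3675]
tcp_rot: [0.945, 0.009, 0.326, -0.003]
contact_force: [0.1, 1.1, -2.3]
opening: 0.063
[0.4311 0.0415 0.3675] [0.5267 0.0434 0.2455] [[ 0.787   0.0197  0.6167]
 [ 0.0154 -0.9998  0.0123]
 [ 0.6168 -0.0001 -0.7871]]
bail in rack [-0.0631  0.0186  0.256 ] [-0.1589 -0.3503  2.2966  0.2119  0.5484 -0.3226]
```

View pics/wrist6.png

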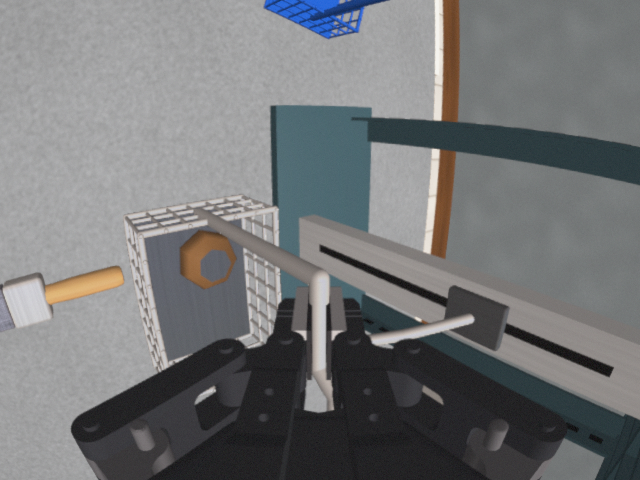

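View pics/c6.png

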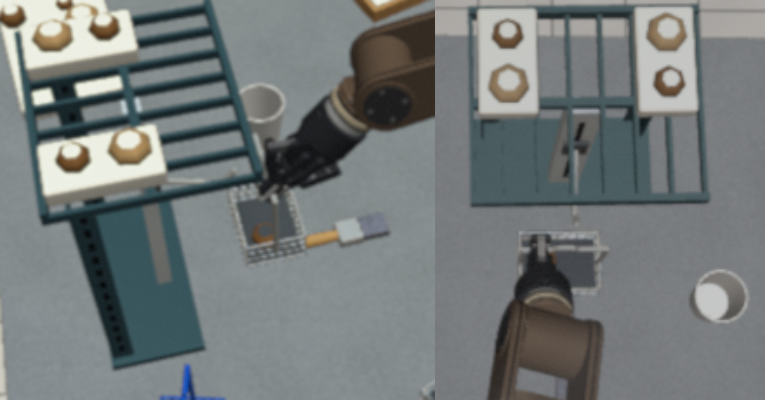

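Run:
```python
from h import *
a=cv2.imread('pics/scene6.png')[180:220,240:300]; b=cv2.imread('pics/top6.png')[165:225,345:395]
cv2.imwrite('pics/c6b.png',np.hstack([cv2.resize(a,(480,320),interpolation=cv2.INTER_CUBIC),cv2.resize(b,(267,320),interpolation=cv2.INTER_CUBIC)]))
```

```text
(no output)
```

View pics/c6b.png

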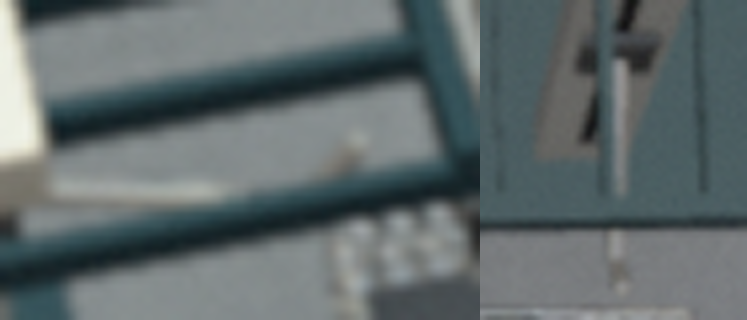

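Run:
```python
from h import *
np.set_printoptions(precision=4,suppress=True)
t=load('top6');s=load('scene6')
P=lambda c:c['intrinsics']@np.c_[c['R'],c['t']]
X=cv2.triangulatePoints(P(t),P(s),np.array([[370.8],[217.]]),np.array([[284.4],[197.6]])); X=(X[:3]/X[3]).ravel(); print(X,proj(t,X),proj(s,X))
Rr=Ro.from_euler('z',RYAW,degrees=True)
print('tip in rack',Rr.inv().apply(X-[*SEAT,0]))
for q in [(371.2,176),(371.2,200)]: print([ray(t,q,z) for z in(.2,.22,.235)])
# wrist: hook bar pixels -> points at y plane; 
c=load('wrist6')
for X in [[-.022,0,.022],[0,0,0],[.065,0,.03]]:
  for h in (.195,.205): print(X,h,fproj(c,np.array([*SEAT,h])+Rr.apply(X)))
```

```text
[ 0.5698 -0.0115  0.2312] [370.6729 217.2718] [284.116  197.5126]
tip in rack [-0.0221  0.004   0.2312]
[array([ 0.6851, -0.0168,  0.2   ]), array([ 0.6795, -0.0149,  0.22  ]), array([ 0.6753, -0.0135,  0.235 ])]
[array([ 0.6213, -0.0162,  0.2   ]), array([ 0.6166, -0.0143,  0.22  ]), array([ 0.6132, -0.0129,  0.235 ])]
[-0.022, 0, 0.022] 0.195 [343.6899 366.7333]
[-0.022, 0, 0.022] 0.205 [355.2563 374.9482]
[0, 0, 0] 0.195 [346.697  337.6427]
[0, 0, 0] 0.205 [357.0895 344.2849]
[0.065, 0, 0.03] 0.195 [440.9357 321.3091]
[0.065, 0, 0.03] 0.205 [452.1355 326.5472]
```

Run:
```python
from h import *
a=cv2.imread('pics/top6.png')[210:265,330:400]
cv2.imwrite('pics/c6c.png',cv2.resize(a,None,fx=8,fy=8,interpolation=cv2.INTER_CUBIC))
```

```text
(no output)
```

View pics/c6c.png

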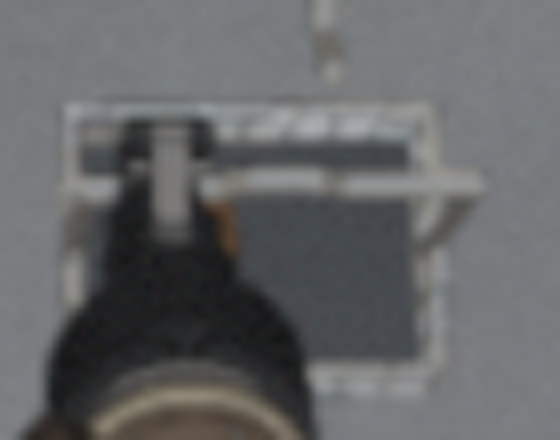

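Run:
```python
from h import *
np.set_printoptions(precision=4,suppress=True)
t=load('top6')
print(ray(t,(365.2,232.1),.256),ray(t,(390.1,232.7),.2435))
Rr=Ro.from_euler('z',RYAW,degrees=True)
for X in [ray(t,(365.2,232.1),.256),ray(t,(390.1,232.7),.2435),ray(t,(370.6,212),.208),ray(t,(370.6,217.),.23)]: print(Rr.inv().apply(X-[*SEAT,0]))
p,R=pose()
q,R2=plan(p,R,p+Rr.apply([0,-.0175,0]),R,2)
plan(q,R2,q+Rr.apply([.063,0,0]),R2,8)
```

```text
[0.528  0.0046 0.256 ] [ 0.5289 -0.0578  0.2435]
[-0.0636  0.0209  0.256 ]
[-0.0639 -0.0415  0.2435]
[-0.0039  0.0015  0.208 ]
[-0.0212  0.0041  0.23  ]
[{"y": 9}, {"y": 8}]
[{"x": 6, "z": 5}, {"x": 6, "z": 5}, {"x": 7, "z": 5}, {"x": 6, "z": 4}, {"x": 6, "z": 5}, {"x": 6, "z": 5}, {"x": 6, "z": 5}, {"x": 7, "z": 5}]
```

```bash
python3 -m jog '[{"grip":1,"x":0,"y":6,"z":0,"rx":0,"ry":0,"rz":0},{"grip":1,"x":0,"y":6,"z":0,"rx":0,"ry":0,"rz":0},{"grip":1,"x":0,"y":5,"z":0,"rx":0,"ry":0,"rz":0},{"grip":1,"x":0,"y":0,"z":0,"rx":0,"ry":0,"rz":0},{"grip":1,"x":6,"y":0,"z":5,"rx":0,"ry":0,"rz":0},{"grip":1,"x":6,"y":0,"z":5,"rx":0,"ry":0,"rz":0},{"grip":1,"x":0,"y":0,"z":0,"rx":0,"ry":0,"rz":0},{"grip":1,"x":0,"y":0,"z":0,"rx":0,"ry":0,"rz":0}]' 70
python3 - <<'E'
from h import *
np.set_printoptions(precision=4,suppress=True)
p,R=pose(); g=p+R.apply(GP);print(p,g)
for n in ['wrist','scene','top']: snap(n,n+'7.png')
a=cv2.imread('pics/top7.png')[180:265,330:410]
b=cv2.imread('pics/scene7.png')[150:260,200:300]
cv2.imwrite('pics/c7.png',np.hstack([cv2.resize(a,(400,425),interpolation=cv2.INTER_CUBIC),cv2.resize(b,(386,425),interpolation=cv2.INTER_CUBIC)]))
E
```

```text
time: 9.5
eef_pos: [0.4479, 0.0249, 0.3673]
tcp_rot: [0.945, 0.009, 0.326, -0.004]
contact_force: [-0.0, -0.0, -2.5]
opening: 0.062
[0.4479 0.0249 0.3673] [0.5435 0.0269 0.2453]
```

View pics/c7.png

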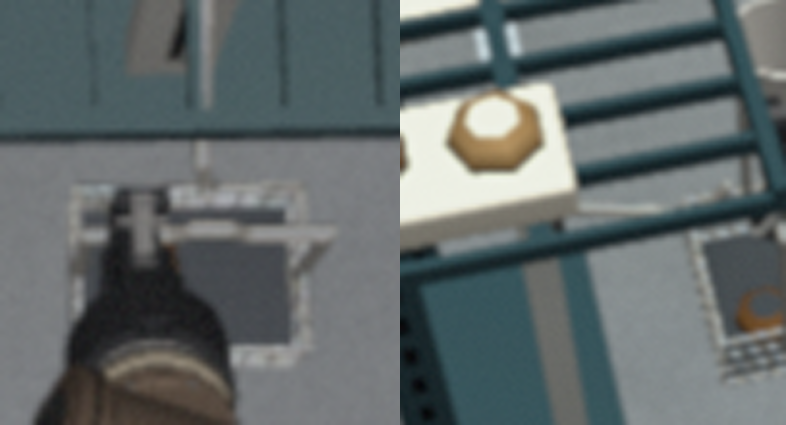

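View pics/wrist7.png

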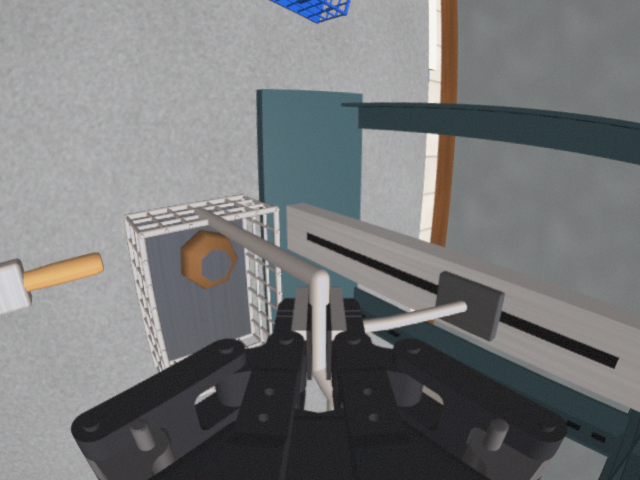

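Run:
```python
from h import *
np.set_printoptions(precision=4,suppress=True)
a=cv2.imread('pics/top7.png')[205:240,345:400]
cv2.imwrite('pics/c7b.png',cv2.resize(a,None,fx=14,fy=14,interpolation=cv2.INTER_CUBIC))
```

```text
(no output)
```

View pics/c7b.png

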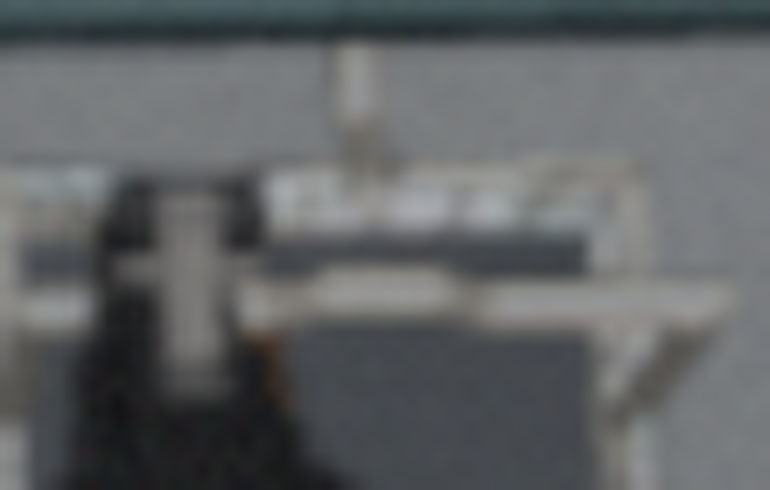

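The crook centre (col ~378 in the crop) lines up with the hook (357 plus about 16 px of height parallax) to within about 1 mm. Moving forward over the seat.

```bash
python3 -m jog '[{"grip":1,"x":4,"y":0,"z":3,"rx":0,"ry":0,"rz":0},{"grip":1,"x":6,"y":0,"z":5,"rx":0,"ry":0,"rz":0},{"grip":1,"x":6,"y":0,"z":5,"rx":0,"ry":0,"rz":0},{"grip":1,"x":0,"y":0,"z":0,"rx":0,"ry":0,"rz":0}]' 70
python3 -m jog '[{"grip":1,"x":6,"y":0,"z":5,"rx":0,"ry":0,"rz":0},{"grip":1,"x":6,"y":0,"z":5,"rx":0,"ry":0,"rz":0},{"grip":1,"x":6,"y":0,"z":4,"rx":0,"ry":0,"rz":0},{"grip":1,"x":3,"y":0,"z":2,"rx":0,"ry":0,"rz":0},{"grip":1,"x":0,"y":0,"z":0,"rx":0,"ry":0,"rz":0},{"grip":1,"x":0,"y":0,"z":0,"rx":0,"ry":0,"rz":0},{"grip":1,"x":0,"y":0,"z":0,"rx":0,"ry":0,"rz":0}]' 70
python3 - <<'E'
from h import *
np.set_printoptions(precision=4,suppress=True)
p,R=pose(); g=p+R.apply(GP);print(p,g)
Rr=Ro.from_euler('z',RYAW,degrees=True)
print('bail in rack',Rr.inv().apply(g-[*SEAT,0])+[0.000,-.0395,.0105])
for n in ['wrist','scene','top']: snap(n,n+'8.png')
plan(p,R,p-[0,0,.02],R,5)
a=cv2.imread('pics/top8.png')[150:255,320:410]
b=cv2.imread('pics/scene8.png')[150:260,200:300]
cv2.imwrite('pics/c8.png',np.hstack([cv2.resize(a,(400,465),interpolation=cv2.INTER_CUBIC),cv2.resize(b,(386,465),interpolation=cv2.INTER_CUBIC)]))
E
```

```text
time: 9.98
eef_pos: [0.4693, 0.025, 0.3674]
tcp_rot: [0.945, 0.009, 0.327, -0.003]
contact_force: [-0.4, -0.0, -1.6]
opening: 0.059
time: 10.57
eef_pos: [0.4942, 0.0257, 0.3671]
tcp_rot: [0.945, 0.009, 0.326, -0.004]
contact_force: [-0.6, 0.2, -3.1]
opening: 0.067
[0.4942 0.0257 0.3671] [0.5898 0.0277 0.2451]
bail in rack [-0.0013  0.0032  0.2556]
[{"x": -2, "z": 3}, {"x": -3, "z": 3}, {"x": -2, "z": 3}, {"x": -3, "z": 4}, {"x": -2, "z": 3}]
```

View pics/c8.png

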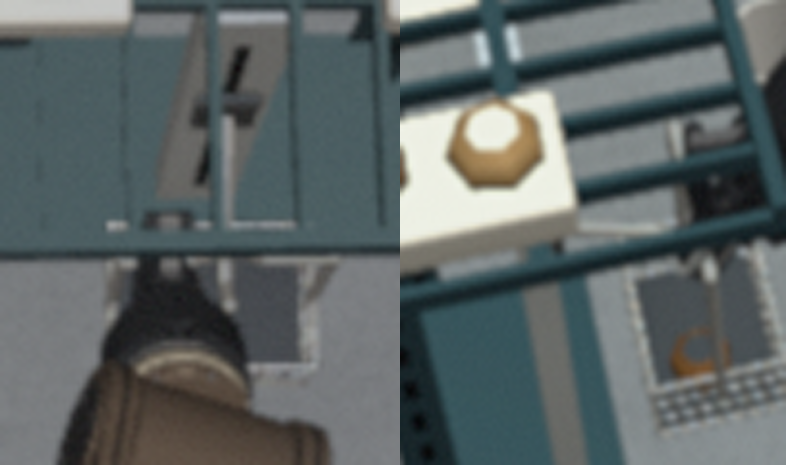

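View pics/wrist8.png

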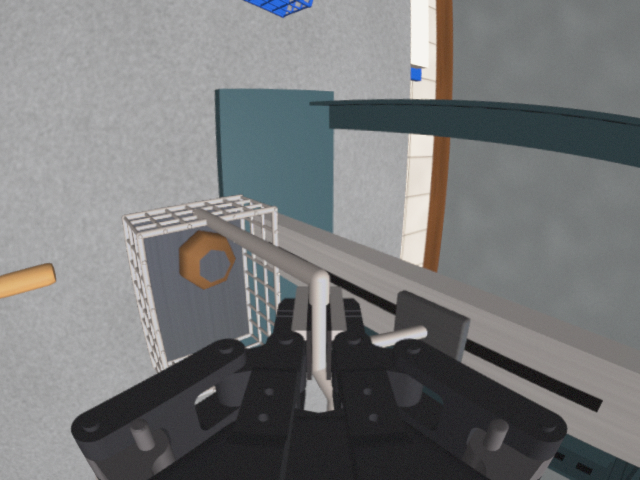

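Hook tip is now in front of the bail (top crop ~(228,300)) and there is no contact force. Lowering.

```bash
python3 -m jog '[{"grip":1,"x":-2,"y":0,"z":3,"rx":0,"ry":0,"rz":0},{"grip":1,"x":-4,"y":0,"z":5,"rx":0,"ry":0,"rz":0},{"grip":1,"x":-4,"y":0,"z":5,"rx":0,"ry":0,"rz":0},{"grip":1,"x":-4,"y":0,"z":5,"rx":0,"ry":0,"rz":0},{"grip":1,"x":-4,"y":0,"z":5,"rx":0,"ry":0,"rz":0},{"grip":1,"x":0,"y":0,"z":0,"rx":0,"ry":0,"rz":0},{"grip":1,"x":0,"y":0,"z":0,"rx":0,"ry":0,"rz":0},{"grip":1,"x":0,"y":0,"z":0,"rx":0,"ry":0,"rz":0}]' 70
python3 - <<'E'
from h import *
np.set_printoptions(precision=4,suppress=True)
p,R=pose(); g=p+R.apply(GP)
Rr=Ro.from_euler('z',RYAW,degrees=True)
print('bail in rack',Rr.inv().apply(g-[*SEAT,0])+[0.000,-.0395,.0105],get_state()['contact_force'],get_state()['wrist_torque'])
E
python3 -m jog '[{"grip":1,"x":-1.2,"y":0,"z":1.6,"rx":0,"ry":0,"rz":0},{"grip":1,"x":-1.2,"y":0,"z":1.6,"rx":0,"ry":0,"rz":0},{"grip":1,"x":0,"y":0,"z":0,"rx":0,"ry":0,"rz":0}]' 70
```

```text
time: 11.38
eef_pos: [0.4945, 0.0257, 0.3382]
tcp_rot: [0.945, 0.009, 0.327, -0.003]
contact_force: [-0.4, 0.0, -2.7]
opening: 0.065
bail in rack [-0.0009  0.0031  0.2268] [-0.448   0.0057 -2.742 ] [ 0.0732  0.5601 -0.0247]
time: 11.63
eef_pos: [0.4944, 0.0257, 0.3338]
tcp_rot: [0.945, 0.009, 0.326, -0.003]
contact_force: [-0.3, 0.1, -3.1]
opening: 0.065
```

```bash
python3 -m jog '[{"grip":1,"x":-0.6,"y":0,"z":0.8,"rx":0,"ry":0,"rz":0},{"grip":1,"x":-0.6,"y":0,"z":0.8,"rx":0,"ry":0,"rz":0},{"grip":1,"x":-0.6,"y":0,"z":0.8,"rx":0,"ry":0,"rz":0},{"grip":1,"x":0,"y":0,"z":0,"rx":0,"ry":0,"rz":0}]' 70
python3 -m jog '[{"grip":1,"x":-0.6,"y":0,"z":0.8,"rx":0,"ry":0,"rz":0},{"grip":1,"x":-0.6,"y":0,"z":0.8,"rx":0,"ry":0,"rz":0},{"grip":1,"x":0,"y":0,"z":0,"rx":0,"ry":0,"rz":0},{"grip":1,"x":0,"y":0,"z":0,"rx":0,"ry":0,"rz":0}]' 70
python3 -c "
from plant import get_state as g; s=g(); print(s['contact_force'],s['wrist_torque'])"
```

```text
time: 11.97
eef_pos: [0.4944, 0.0257, 0.3308]
tcp_rot: [0.945, 0.009, 0.326, -0.003]
contact_force: [-0.6, -0.1, -2.2]
opening: 0.059
time: 12.3
eef_pos: [0.4945, 0.0257, 0.329]
tcp_rot: [0.945, 0.009, 0.327, -0.003]
contact_force: [0.3, -0.2, -2.7]
opening: 0.062
[ 0.25146424 -0.1593194  -2.72637297] [0.08465285 0.57850877 0.03765784]
```

Bail is at about 0.218 with no contact yet. Continuing in small steps.

```bash
for i in 1; do python3 -m jog '[{"grip":1,"x":-0.6,"y":0,"z":0.8,"rx":0,"ry":0,"rz":0},{"grip":1,"x":-0.6,"y":0,"z":0.8,"rx":0,"ry":0,"rz":0},{"grip":1,"x":0,"y":0,"z":0,"rx":0,"ry":0,"rz":0},{"grip":1,"x":0,"y":0,"z":0,"rx":0,"ry":0,"rz":0}]' 70; done
python3 -c "
from plant import get_state as g; s=g(); print(s['contact_force'],s['wrist_torque'])"
python3 -m jog '[{"grip":1,"x":-0.6,"y":0,"z":0.8,"rx":0,"ry":0,"rz":0},{"grip":1,"x":-0.6,"y":0,"z":0.8,"rx":0,"ry":0,"rz":0},{"grip":1,"x":0,"y":0,"z":0,"rx":0,"ry":0,"rz":0},{"grip":1,"x":0,"y":0,"z":0,"rx":0,"ry":0,"rz":0}]' 70
python3 -c "
from plant import get_state as g; s=g(); print(s['contact_force'],s['wrist_torque'])"
```

```text
time: 12.63
eef_pos: [0.4945, 0.0257, 0.327]
tcp_rot: [0.945, 0.009, 0.327, -0.003]
contact_force: [0.2, 0.1, -2.5]
opening: 0.06
[ 0.16240612  0.12680751 -2.5206336 ] [ 0.03416655  0.57349239 -0.01013112]
time: 12.97
eef_pos: [0.4946, 0.0257, 0.325]
tcp_rot: [0.945, 0.009, 0.327, -0.003]
contact_force: [-0.1, 0.9, -1.8]
opening: 0.063
[-0.14789958  0.86976582 -1.8345926 ] [0.08509171 0.5697414  0.00184042]
```

```bash
python3 -m jog '[{"grip":1,"x":-0.6,"y":0,"z":0.8,"rx":0,"ry":0,"rz":0},{"grip":1,"x":0,"y":0,"z":0,"rx":0,"ry":0,"rz":0},{"grip":1,"x":0,"y":0,"z":0,"rx":0,"ry":0,"rz":0}]' 70
python3 -m jog '[{"grip":1,"x":-0.6,"y":0,"z":0.8,"rx":0,"ry":0,"rz":0},{"grip":1,"x":0,"y":0,"z":0,"rx":0,"ry":0,"rz":0},{"grip":1,"x":0,"y":0,"z":0,"rx":0,"ry":0,"rz":0}]' 70
python3 -m jog '[{"grip":1,"x":0,"y":0,"z":0,"rx":0,"ry":0,"rz":0}]' 70
python3 -c "
from plant import get_state as g; s=g(); print(s['contact_force'],s['wrist_torque'])"
```

```text
time: 13.22
eef_pos: [0.4947, 0.0257, 0.3242]
tcp_rot: [0.945, 0.009, 0.327, -0.003]
contact_force: [-0.3, 0.8, -2.5]
opening: 0.063
time: 13.47
eef_pos: [0.4949, 0.0257, 0.3236]
tcp_rot: [0.945, 0.009, 0.327, -0.003]
contact_force: [-0.9, -0.2, -0.2]
opening: 0.061
time: 13.55
eef_pos: [0.4949, 0.0257, 0.3236]
tcp_rot: [0.945, 0.009, 0.327, -0.003]
contact_force: [-0.2, -0.6, -1.0]
opening: 0.061
[-0.21641047 -0.57093599 -0.96142106] [-0.02220214  0.38379964 -0.01318209]
```

Contact felt: the load fell from about 2.7 N to under 1 N and the moment dropped, with the bail at about 0.212 m. Another 1.5 mm down, then hold and look.

```bash
python3 -m jog '[{"grip":1,"x":-0.6,"y":0,"z":0.8,"rx":0,"ry":0,"rz":0},{"grip":1,"x":-0.3,"y":0,"z":0.4,"rx":0,"ry":0,"rz":0},{"grip":1,"x":0,"y":0,"z":0,"rx":0,"ry":0,"rz":0},{"grip":1,"x":0,"y":0,"z":0,"rx":0,"ry":0,"rz":0},{"grip":1,"x":0,"y":0,"z":0,"rx":0,"ry":0,"rz":0}]' 70
python3 -c "
from h import *
s=get_state(); print(s['contact_force'],s['wrist_torque'])
for n in ['wrist','scene','top']: snap(n,n+'9.png')
a=cv2.imread('pics/top9.png')[150:255,320:410]
b=cv2.imread('pics/scene9.png')[150:280,210:310]
cv2.imwrite('pics/c9.png',np.hstack([cv2.resize(a,(400,500),interpolation=cv2.INTER_CUBIC),cv2.resize(b,(386,500),interpolation=cv2.INTER_CUBIC)]))
"
```

```text
time: 13.97
eef_pos: [0.4951, 0.0256, 0.3225]
tcp_rot: [0.945, 0.009, 0.328, -0.003]
contact_force: [-0.6, -0.8, 4.2]
opening: 0.06
[-0.60570406 -0.76289519  4.1719461 ] [-0.19807379  0.01363674 -0.02384674]
```

View pics/c9.png

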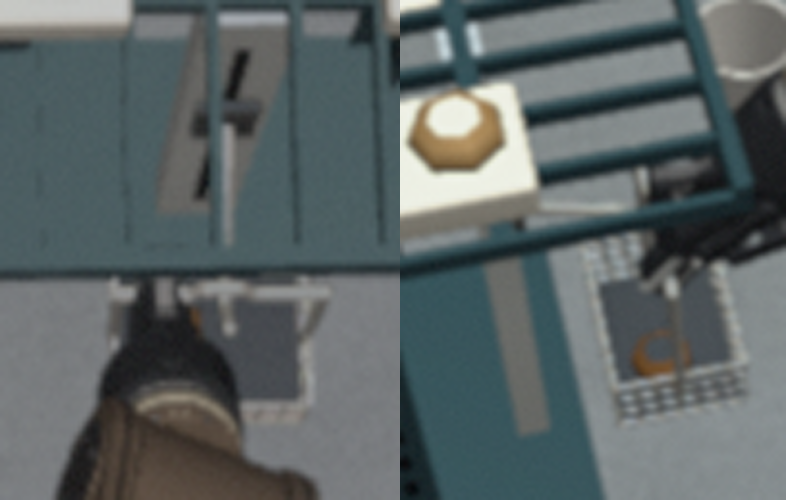

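View pics/wrist9.png

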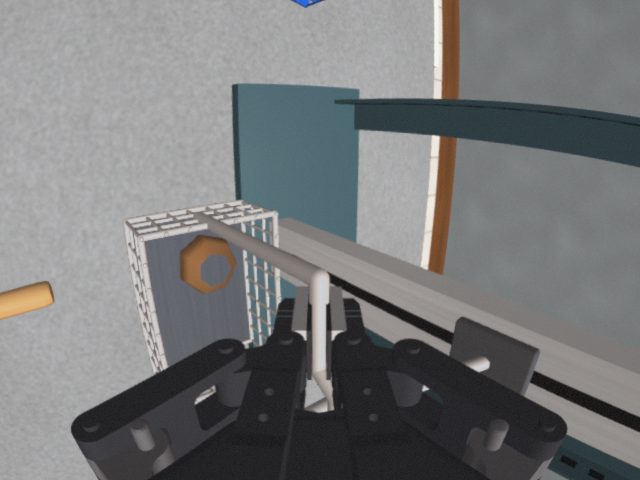

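```bash
python3 -m jog '[{"grip":1,"x":0.3,"y":0,"z":-0.4,"rx":0,"ry":0,"rz":0},{"grip":1,"x":0,"y":0,"z":0,"rx":0,"ry":0,"rz":0},{"grip":1,"x":0,"y":0,"z":0,"rx":0,"ry":0,"rz":0}]' 70
python3 -c "
from h import *
s=get_state(); print(s['contact_force'],s['wrist_torque'])
a=cv2.imread('pics/top9.png')[205:245,340:400]
cv2.imwrite('pics/c9b.png',cv2.resize(a,None,fx=12,fy=12,interpolation=cv2.INTER_CUBIC))
t=load('top9');Rr=Ro.from_euler('z',RYAW,degrees=True)
for l in [(0,-64,200),(0,0,212),(0,-9,212),(0,9,212),(-22,0,228),(-22,4,228)]:
  print(l,proj(t,np.array([*SEAT,0])+Rr.apply(np.array(l)/1000)))
"
```

```text
time: 14.37
eef_pos: [0.495, 0.0256, 0.3226]
tcp_rot: [0.945, 0.009, 0.327, -0.003]
contact_force: [-0.2, -0.8, 3.1]
opening: 0.062
[-0.19942214 -0.82468474  3.12887689] [-0.26765769 -0.14211908 -0.13243069]
(0, -64, 200) [395.75921932 210.80520274]
(0, 0, 212) [371.28887613 210.18117241]
(0, -9, 212) [374.82446496 210.1319117 ]
(0, 9, 212) [367.7523058  210.23044679]
(-22, 0, 228) [372.15292998 217.45553688]
(-22, 4, 228) [370.5583252  217.47821024]
```

View pics/c9b.png

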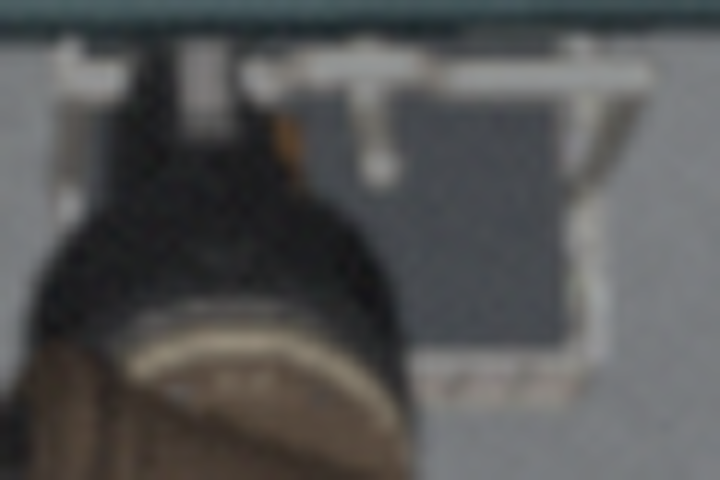

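Crook centre (~362) sits over the hook (~370 in the crop), about 1.6 mm off. I'll ease the downward press, then open gently.

```bash
python3 -m jog '[{"grip":1,"x":0.3,"y":0,"z":-0.4,"rx":0,"ry":0,"rz":0},{"grip":1,"x":0,"y":0,"z":0,"rx":0,"ry":0,"rz":0},{"grip":1,"x":0,"y":0,"z":0,"rx":0,"ry":0,"rz":0},{"grip":1,"x":0,"y":0,"z":0,"rx":0,"ry":0,"rz":0}]' 40
python3 -c "
from h import *
s=get_state(); print(s['contact_force'],s['wrist_torque'])"
```

```text
time: 14.7
eef_pos: [0.4948, 0.0256, 0.3228]
tcp_rot: [0.945, 0.009, 0.327, -0.003]
contact_force: [1.3, -0.7, 4.5]
opening: 0.065
[ 1.32155601 -0.71016296  4.45280899] [-0.29492556 -0.20955232 -0.07482472]
```

```bash
python3 -m jog '[{"grip":1,"x":0.4,"y":0,"z":-0.5,"rx":0,"ry":0,"rz":0},{"grip":1,"x":0,"y":0,"z":0,"rx":0,"ry":0,"rz":0},{"grip":1,"x":0,"y":0,"z":0,"rx":0,"ry":0,"rz":0},{"grip":1,"x":0,"y":0,"z":0,"rx":0,"ry":0,"rz":0}]' 40
python3 -m jog '[{"grip":1,"x":0,"y":0,"z":0,"rx":0,"ry":0,"rz":0}]' 40
```

```text
time: 15.03
eef_pos: [0.4947, 0.0257, 0.3231]
tcp_rot: [0.945, 0.009, 0.327, -0.003]
contact_force: [2.4, -1.2, 2.4]
opening: 0.061
time: 15.12
eef_pos: [0.4947, 0.0257, 0.3231]
tcp_rot: [0.945, 0.009, 0.327, -0.003]
contact_force: [1.6, -1.8, 2.2]
opening: 0.062
```

```bash
python3 -m jog '[{"grip":1,"x":0.4,"y":0,"z":-0.4,"rx":0,"ry":0,"rz":0},{"grip":1,"x":0,"y":0,"z":0,"rx":0,"ry":0,"rz":0},{"grip":1,"x":0,"y":0,"z":0,"rx":0,"ry":0,"rz":0},{"grip":1,"x":0,"y":0,"z":0,"rx":0,"ry":0,"rz":0}]' 30
python3 -m jog '[{"grip":1,"x":0,"y":0,"z":0,"rx":0,"ry":0,"rz":0}]' 30
```

```text
time: 15.45
eef_pos: [0.4946, 0.0257, 0.3235]
tcp_rot: [0.945, 0.009, 0.326, -0.004]
contact_force: [0.9, -1.8, 1.1]
opening: 0.066
time: 15.53
eef_pos: [0.4946, 0.0258, 0.3235]
tcp_rot: [0.945, 0.009, 0.326, -0.004]
contact_force: [1.9, -1.4, 0.5]
opening: 0.062
```

The hook now carries the whole weight and I'm pressing with only about 0.5–1 N. Opening slowly.

```bash
python3 -m jog '[{"grip":0.92,"x":0,"y":0,"z":0,"rx":0,"ry":0,"rz":0},{"grip":0.88,"x":0,"y":0,"z":0,"rx":0,"ry":0,"rz":0},{"grip":0.82,"x":0,"y":0,"z":0,"rx":0,"ry":0,"rz":0},{"grip":0.76,"x":0,"y":0,"z":0,"rx":0,"ry":0,"rz":0},{"grip":0.7,"x":0,"y":0,"z":0,"rx":0,"ry":0,"rz":0},{"grip":0.6,"x":0,"y":0,"z":0,"rx":0,"ry":0,"rz":0},{"grip":0.6,"x":0,"y":0,"z":0,"rx":0,"ry":0,"rz":0},{"grip":0.6,"x":0,"y":0,"z":0,"rx":0,"ry":0,"rz":0}]' 20
python3 -c "
from h import *
s=get_state(); print(s['contact_force'],s['wrist_torque'])
for n in ['wrist','scene','top']: snap(n,n+'10.png')
a=cv2.imread('pics/top10.png')[200:260,330:410]
b=cv2.imread('pics/scene10.png')[150:280,210:310]
cv2.imwrite('pics/c10.png',np.hstack([cv2.resize(a,(400,500),interpolation=cv2.INTER_CUBIC),cv2.resize(b,(386,500),interpolation=cv2.INTER_CUBIC)]))
"
```

```text
time: 16.2
eef_pos: [0.4947, 0.0258, 0.3237]
tcp_rot: [0.945, 0.009, 0.327, -0.003]
contact_force: [0.1, -0.6, 0.1]
opening: 0.4
[ 0.07406309 -0.64596476  0.07937388] [-0.04283104  0.34760328  0.03248575]
```

View pics/wrist10.png

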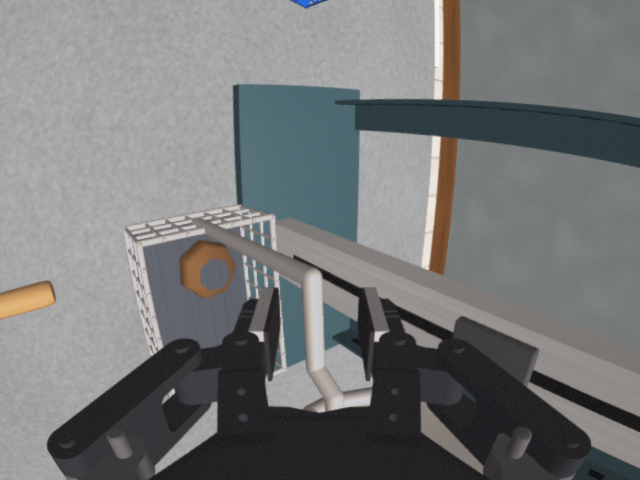

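View pics/c10.png

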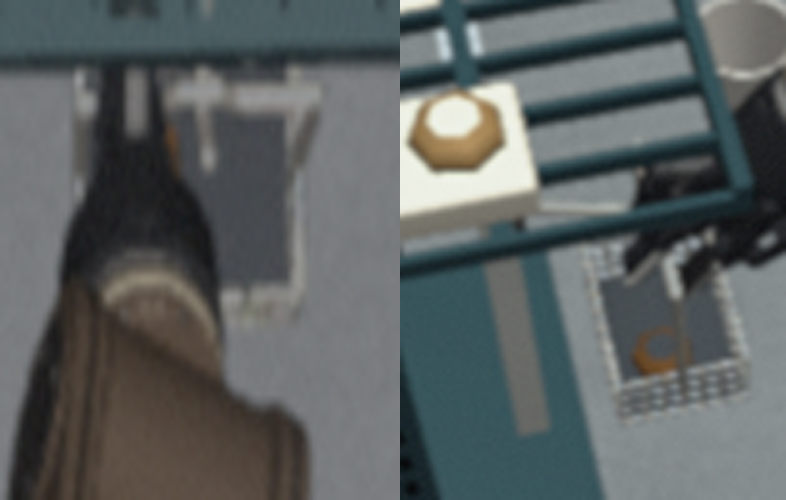

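The bail hangs with the hook in its crook and lies midway between the open pads, with near-zero force. Withdrawing along the tool axis.

```bash
python3 -m jog '[{"grip":0.6,"x":0,"y":0,"z":-4,"rx":0,"ry":0,"rz":0},{"grip":0.6,"x":0,"y":0,"z":-8,"rx":0,"ry":0,"rz":0},{"grip":0.6,"x":0,"y":0,"z":-12,"rx":0,"ry":0,"rz":0},{"grip":0.6,"x":0,"y":0,"z":-15,"rx":0,"ry":0,"rz":0},{"grip":0.6,"x":0,"y":0,"z":-15,"rx":0,"ry":0,"rz":0},{"grip":0.6,"x":0,"y":0,"z":-15,"rx":0,"ry":0,"rz":0},{"grip":0.6,"x":0,"y":0,"z":-15,"rx":0,"ry":0,"rz":0},{"grip":0.6,"x":0,"y":0,"z":-10,"rx":0,"ry":0,"rz":0}]' 20
python3 -m jog '[{"grip":0.6,"x":0,"y":0,"z":0,"rx":0,"ry":0,"rz":0},{"grip":0.6,"x":0,"y":0,"z":0,"rx":0,"ry":0,"rz":0},{"grip":0.6,"x":0,"y":0,"z":0,"rx":0,"ry":0,"rz":0},{"grip":0.6,"x":0,"y":0,"z":0,"rx":0,"ry":0,"rz":0},{"grip":0.6,"x":0,"y":0,"z":0,"rx":0,"ry":0,"rz":0},{"grip":0.6,"x":0,"y":0,"z":0,"rx":0,"ry":0,"rz":0},{"grip":0.6,"x":0,"y":0,"z":0,"rx":0,"ry":0,"rz":0},{"grip":0.6,"x":0,"y":0,"z":0,"rx":0,"ry":0,"rz":0}]' 20
python3 -c "
from h import *
for n in ['wrist','scene','top']: snap(n,n+'11.png')
a=cv2.imread('pics/top11.png')[200:260,330:410]
b=cv2.imread('pics/scene11.png')[150:280,210:310]
cv2.imwrite('pics/c11.png',np.hstack([cv2.resize(a,(400,500),interpolation=cv2.INTER_CUBIC),cv2.resize(b,(386,500),interpolation=cv2.INTER_CUBIC)]))
"
```

```text
time: 17.02
eef_pos: [0.4359, 0.0246, 0.3997]
tcp_rot: [0.945, 0.009, 0.328, -0.003]
contact_force: [0.2, 0.8, -0.7]
opening: 0.401
time: 17.68
eef_pos: [0.4368, 0.0245, 0.3974]
tcp_rot: [0.945, 0.009, 0.326, -0.003]
contact_force: [0.5, 0.6, -0.5]
opening: 0.399
```

View pics/wrist11.png

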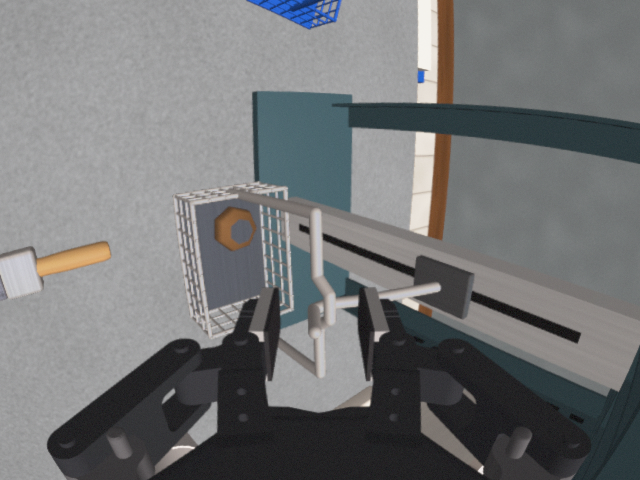

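View pics/c11.png

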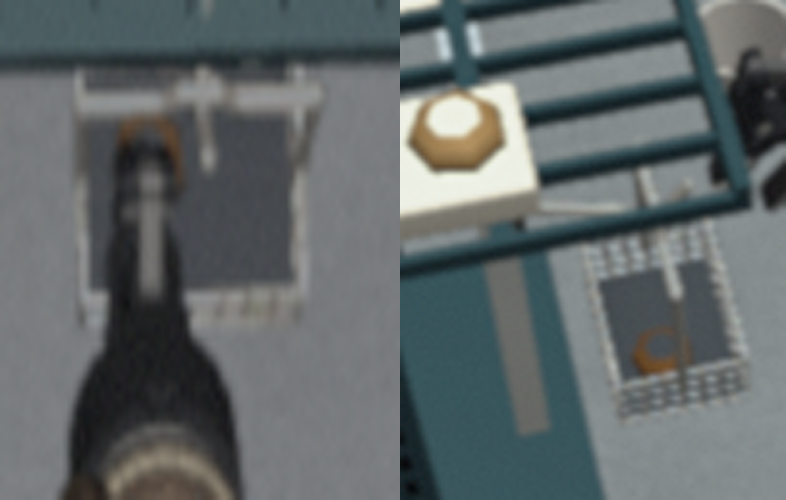

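```bash
python3 -m jog '[{"grip":0.6,"x":0,"y":0,"z":0,"rx":0,"ry":0,"rz":0},{"grip":0.6,"x":0,"y":0,"z":0,"rx":0,"ry":0,"rz":0},{"grip":0.6,"x":0,"y":0,"z":0,"rx":0,"ry":0,"rz":0},{"grip":0.6,"x":0,"y":0,"z":0,"rx":0,"ry":0,"rz":0},{"grip":0.6,"x":0,"y":0,"z":0,"rx":0,"ry":0,"rz":0},{"grip":0.6,"x":0,"y":0,"z":0,"rx":0,"ry":0,"rz":0}]'
python3 -c "
from h import *
a=cv2.imread('pics/wrist11.png').astype(int); snap('wrist','wrist12.png'); snap('top','top12.png'); snap('scene','scene12.png')
print('wrist')
for n in ['wrist','scene']:
  a=cv2.imread(f'pics/{n}11.png').astype(int); b=cv2.imread(f'pics/{n}12.png').astype(int); print(n,(abs(a-b).max(2)>40).sum(), abs(a-b).max())
a=cv2.imread('pics/scene0.png').astype(int); b=cv2.imread('pics/scene12.png').astype(int)
for r in [(140,190,285,315),(220,250,312,380),(410,470,285,340)]: print(r,(abs(a-b).max(2)>50)[r[0]:r[1],r[2]:r[3]].sum())
"
```

```text
time: 18.33
eef_pos: [0.4367, 0.0245, 0.3978]
tcp_rot: [0.945, 0.009, 0.327, -0.003]
contact_force: [-0.2, 0.1, -0.3]
opening: 0.398
wrist
wrist 208 67
scene 0 25
(140, 190, 285, 315) 410
(220, 250, 312, 380) 0
(410, 470, 285, 340) 0
```

View pics/scene12.png

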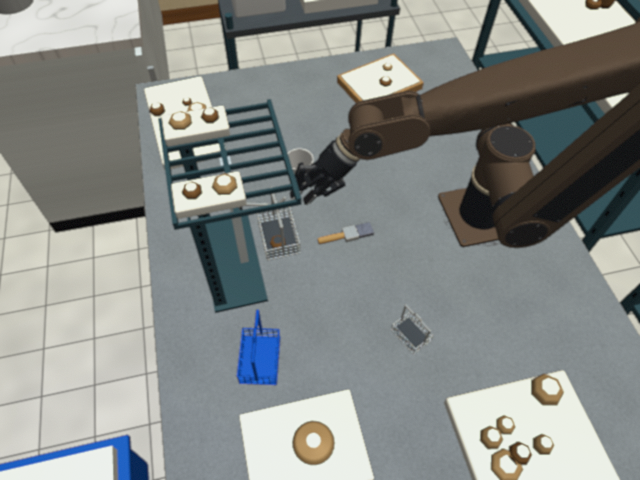

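The basket hangs at (280,232), still (no changed pixels in the scene view). The brush and ammonite are unmoved, and the arm covers part of the tub. Handing in.

```bash
python3 -c "
from plant import sign_off; print(sign_off())"
```

```text
the job is handed in; nothing more can be done
None
```

The larger grey basket, with the fossil in it, hangs by its bail on the rack's hook, and I have handed the job in. `sign_off` gives no verdict, so I don't know the official result.

- **Grip and lift:** I gripped the bail on the level length at about y = +41 mm, leaning the hand back 38 degrees, and lifted it 93 mm.
- **Finding the hook:** I brought the crook over the hook and lowered it in steps of about 1 mm. Contact came at a bail height of about 0.212 m, where the load on the hand dropped from about 2.7 N to under 1 N.
- **Letting go:** The extra 1.2 mm I went down after contact left me pressing up to about 4.5 N (about 7 N on the hook). I eased that to about 0.5–1 N before opening the gripper and backing out 94 mm.

**Last checks:**
- The hook sat in the crook, about 2–3 mm off sideways.
- The bail looked level and the fossil was in the basket.
- The scene view showed no movement of the basket over 0.65 s.
- The force on the tool was about zero.
- The brush and ammonite had not moved.
- The wrist view changed slightly between frames (208 pixels), which I put down to the arm settling by about 0.4 mm.
- The tub was partly hidden by the arm, so I couldn't confirm its position. It looked untouched in the earlier views, and the hand did not pass close to it.

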